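# Nest three dippers on one hook

### The job

Hang the three steel dippers from the tray nested on the wooden stand's one hook: the large one first, then the medium and then the small, each with its handle loop over the hook and its cup inside the cup before it, every loop pushed fully back along the hook. Feel each one down gently until the hook carries it before you let go, never dropping it or bearing hard on the hook or stand, and leave everything else on the table as it stands.

Things in the scene. Friction and masses are not known exactly. Their poses are not given: they have to be found in the camera images.
- dipper_large: Large steel dipper: round straight open cup, 78 mm outside, 54 mm high, wall 2.5, bottom 4 mm, lower edge bevelled 5 mm, about 140 g (+-25%). Origin: centre of its underside, z up. Upright handle at its +x side, mid-plane x = 41 mm: above the rim a strap 14 mm wide in y, 4 mm thick, then from 33 mm above the rim an upright loop in the y-z plane (see its eye point).
- dipper_medium: Medium steel dipper: round straight open cup, 60 mm outside, 44 mm high, wall 2.5, bottom 4 mm, lower edge bevelled 5 mm, about 100 g (+-25%). Origin: centre of its underside, z up. Upright handle at its +x side, mid-plane x = 32 mm: above the rim a strap 14 mm wide in y, 4 mm thick, then from 33 mm above the rim an upright loop in the y-z plane (see its eye point).
- dipper_small: Small steel dipper: round straight open cup, 42 mm outside, 34 mm high, wall 2.5, bottom 4 mm, lower edge bevelled 5 mm, about 70 g (+-25%). Origin: centre of its underside, z up. Upright handle at its +x side, mid-plane x = 23 mm: above the rim a strap 14 mm wide in y, 4 mm thick, then from 33 mm above the rim an upright loop in the y-z plane (see its eye point).
- dipper_large_eye (a point): Large dipper's eye: middle of the underside of the loop's gabled top, which rests on the hook; 41 mm along +x and 174 mm up from the dipper's origin (120 mm above the rim), same axes. The loop is flat bar, 30 mm wide outside in y, 20 inside, 6 mm thick in x; its opening reaches from the eye 81 mm down; outermost top 6 mm above the eye.
- dipper_medium_eye (a point): Medium dipper's eye: middle of the underside of the loop's gabled top, which rests on the hook; 32 mm along +x and 164 mm up from the dipper's origin (120 mm above the rim), same axes. The loop is flat bar, 30 mm wide outside in y, 20 inside, 6 mm thick in x; its opening reaches from the eye 81 mm down; outermost top 6 mm above the eye.
- dipper_small_eye (a point): Small dipper's eye: middle of the underside of the loop's gabled top, which rests on the hook; 23 mm along +x and 154 mm up from the dipper's origin (120 mm above the rim), same axes. The loop is flat bar, 30 mm wide outside in y, 20 inside, 6 mm thick in x; its opening reaches from the eye 81 mm down; outermost top 6 mm above the eye.
- stand: Fixed wooden stand with one steel hook at y = 0 pointing out to -x. Origin on the table, z up. Base 20 mm thick, x -80 to +95, y +-110 mm. Upright board: front face x = +55, 16 thick, y +-90, top 238 mm. Spoon blocks 56 mm high, 33 wide in y, at y = +88 (x -67 to +42) and y = -88 (x -37 to +7). Hung dippers have axes parallel to the stand's, cups to -x, one inside another, rims level.
- stand_home (a point): On the stand's base (stand x = 32, y = 0, z = 20 mm), straight below the home of the large loop's mid-plane, against the collar; stand axes. Each next loop ends 6 to 9 mm nearer the tip (13 still counts; the large one 6 mm short still counts). The cups' fit leaves upright loops 7 to 14 mm apart, less than wide fingers need: grip a loop near the pads' inner edge (towards the board), or push it the last bit.
- tray: White plastic tray, fixed, 350 x 190 mm (x, y), rim 16 mm high, floor 4 mm thick; origin under its centre. The dippers stand on its floor in a row along its x, about 105 mm apart, in any order. Their handles reach 160 to 184 mm above the table: carry a dipper out sideways, not along the row.
- stand_batten (a point): Middle of the front face of the dark bumper batten on the board (stand x = 35, z = 102 mm; 32 mm high, y +-85 mm), which steadies the large dipper's strap. The HOOK above it: round level bar 7 mm thick along x, from a 16 mm thick collar (x 55 to 35 mm) to x = -12 mm, then turning up to a tip at x = -24 mm, 18 mm above the bar's axis. Its height: see hook_slot.
- hook_slot (a point): Middle of the upright slot (stand x = 55, y = 0, z = 215 mm) in which the hook is clamped. The hook's own height is not measured: its bar's axis lies anywhere from 15 mm below to 15 mm above this point, fixed for the episode, and must be felt for. A loop resting on the bar has its eye 4 mm above the bar's axis. The bar is springy but stiff: it gives about 1 mm in 10 N.
- teapot: Steel teapot 139 mm high, body 128 mm across, spout and handle out to 113 mm from its axis; origin under its centre. Leave alone.
- glass_a: Red glass, 72 mm across, 98 mm high; origin under its centre. Leave alone.
- glass_b: Second red glass, like the first. Leave alone.
- canister: Closed white ceramic canister, 106 mm across, 139 mm high with its knob; origin under its centre. Leave alone.
- tin: Aluminium tin with a closed flip-top lid, 63 x 93 x 66 mm (x, y, z); origin under its centre. Leave alone.
- spoon0: Short steel spoon standing upright, bowl up, loose in a hole of the stand at stand x = -45 mm, y = 88 mm; its top 136 mm above the table; origin at its lower end, 20 mm above the table. Leave alone.
- spoon1: Short steel spoon standing upright, bowl up, loose in a hole of the stand at stand x = 20 mm, y = 88 mm; its top 136 mm above the table; origin at its lower end, 20 mm above the table. Leave alone.
- spoon2: Short steel spoon standing upright, bowl up, loose in a hole of the stand at stand x = -15 mm, y = -88 mm; its top 136 mm above the table; origin at its lower end, 20 mm above the table. Leave alone.

How it is judged:
On the way, in this order (a step that is already met when the one before it is completed fails the run):
1. the hook bears the large dipper by its loop while the fingers still hold it (x of dipper_large_eye in the frame of stand between -0.01 and 0.036 m and y of dipper_large_eye in the frame of stand between -0.008 and 0.008 m and z of dipper_large_eye in the frame of stand between 0.198 and 0.24 m and contact force between dipper_large and stand above 0.4 N and contact force between the fingers and dipper_large above 1 N), for 0.1 s.
2. the large dipper hangs alone on the hook, let go (x of dipper_large_eye in the frame of stand between -0.01 and 0.036 m and y of dipper_large_eye in the frame of stand between -0.008 and 0.008 m and z of dipper_large_eye in the frame of stand between 0.198 and 0.24 m and angle between dipper_large's own z axis and vertical below 0.14 rad and contact force between dipper_large and stand above 0.15 N and linear speed of dipper_large below 0.03 m/s and contact force between the fingers and dipper_large below 0.05 N and height (world z) of each of dipper_medium_eye, dipper_small_eye below 0.2 m), for 0.2 s.
3. the hook bears the medium dipper by its loop while the fingers still hold it (x of dipper_medium_eye in the frame of stand between -0.01 and 0.036 m and y of dipper_medium_eye in the frame of stand between -0.008 and 0.008 m and z of dipper_medium_eye in the frame of stand between 0.198 and 0.24 m and contact force between dipper_medium and stand above 0.4 N and contact force between the fingers and dipper_medium above 1 N), for 0.1 s.
4. the medium dipper hangs on the hook with its cup inside the large one, let go, the small one not yet hung (x of dipper_large_eye in the frame of stand between -0.01 and 0.036 m and y of dipper_large_eye in the frame of stand between -0.008 and 0.008 m and z of dipper_large_eye in the frame of stand between 0.198 and 0.24 m and angle between each of dipper_large, dipper_medium's own z axis and vertical below 0.14 rad and contact force between each of dipper_large, dipper_medium and stand above 0.15 N and linear speed of each of dipper_large, dipper_medium below 0.03 m/s and contact force between the fingers and dipper_large below 0.05 N and x of dipper_medium_eye in the frame of stand between -0.01 and 0.036 m and y of dipper_medium_eye in the frame of stand between -0.008 and 0.008 m and z of dipper_medium_eye in the frame of stand between 0.198 and 0.24 m and contact force between the fingers and dipper_medium below 0.05 N and horizontal distance between dipper_medium and dipper_large below 0.012 m and z of dipper_medium in the frame of dipper_large between 0.005 and 0.02 m and height (world z) of dipper_small_eye below 0.2 m), for 0.2 s.
5. the hook bears the small dipper by its loop while the fingers still hold it (x of dipper_small_eye in the frame of stand between -0.01 and 0.036 m and y of dipper_small_eye in the frame of stand between -0.008 and 0.008 m and z of dipper_small_eye in the frame of stand between 0.198 and 0.24 m and contact force between dipper_small and stand above 0.4 N and contact force between the fingers and dipper_small above 1 N), for 0.1 s.
6. the small dipper hangs on the hook with its cup inside the medium one, let go, all three loops fully back (x of dipper_large_eye in the frame of stand between -0.01 and 0.036 m and y of dipper_large_eye in the frame of stand between -0.008 and 0.008 m and z of dipper_large_eye in the frame of stand between 0.198 and 0.24 m and angle between each of dipper_large, dipper_medium, dipper_small's own z axis and vertical below 0.14 rad and contact force between each of dipper_large, dipper_medium, dipper_small and stand above 0.15 N and linear speed of each of dipper_large, dipper_medium, dipper_small below 0.03 m/s and contact force between the fingers and dipper_large below 0.05 N and x of dipper_medium_eye in the frame of stand between -0.01 and 0.036 m and y of dipper_medium_eye in the frame of stand between -0.008 and 0.008 m and z of dipper_medium_eye in the frame of stand between 0.198 and 0.24 m and contact force between the fingers and dipper_medium below 0.05 N and horizontal distance between dipper_medium and dipper_large below 0.012 m and z of dipper_medium in the frame of dipper_large between 0.005 and 0.02 m and x of dipper_small_eye in the frame of stand between -0.01 and 0.036 m and y of dipper_small_eye in the frame of stand between -0.008 and 0.008 m and z of dipper_small_eye in the frame of stand between 0.198 and 0.24 m and contact force between the fingers and dipper_small below 0.05 N and horizontal distance between dipper_small and dipper_medium below 0.012 m and z of dipper_small in the frame of dipper_medium between 0.005 and 0.02 m and x of dipper_large_eye in the frame of stand above 0.026 m and distance between dipper_medium_eye and dipper_large_eye below 0.013 m and distance between dipper_small_eye and dipper_medium_eye below 0.013 m), for 0.2 s.
At the end, for the whole second after the job is handed in: All three hang on the hook, let go, at rest, upright within 8 degrees: large loop at most 6 mm short of the collar, each next eye within 13 mm of the one behind, all within 8 mm of the hook's line; each cup inside the next larger (axes within 12 mm, undersides 5 to 20 mm apart) (all of step 6); the robot touches nothing.
It fails at once if a dipper is dropped: out of the fingers and moving faster than 0.2 m/s (a fall of 2 mm) ((contact force between the fingers and dipper_large below 0.01 N and linear speed of dipper_large above 0.2 m/s) or (contact force between the fingers and dipper_medium below 0.01 N and linear speed of dipper_medium above 0.2 m/s) or (contact force between the fingers and dipper_small below 0.01 N and linear speed of dipper_small above 0.2 m/s)).
It fails at once if a dipper bears on the hook or stand with more than 25 N (contact force between any of dipper_large, dipper_medium, dipper_small and stand above 25 N).
It fails at once if the robot itself presses on the stand or hook with more than 25 N (contact force between any of the fingers, the arm and stand above 25 N).
It fails at once if a bystander is moved more than 20 mm or tilted more than 17 degrees (distance of any of teapot, glass_a, glass_b, canister, tin, spoon0, spoon1, spoon2 from where it was at the start of the episode above 0.02 m or angle between any of teapot, glass_a, glass_b, canister, tin, spoon0, spoon1, spoon2's own z axis and vertical above 0.3 rad).
It also fails if it takes over 72 s, if anything falls off the work surface, if the arm or the gripper's body presses on something with over 40 N, if the wrist force passes 120 N, or if a joint passes its speed limit or range.

### The arm

A 6-joint arm with a two-finger parallel gripper is mounted at the origin on the work surface. World frame = base frame: x ahead of the robot, y to its left, z up, the work surface at z = 0. Lengths are in m, angles in rad, forces in N, time in s.
With the tool pointing down it reaches from about 0.35 to 0.775 m from the base axis. Payload 5.5 kg.
Tool frame: the origin (TCP) lies on the mounting face of the last link; the fingertips stand 173 mm ahead of it and the grasp point (between the pads) lies 155 mm ahead of it; z points along the fingers, y is the direction in which the jaws open and shut (so a half turn about z gives the same grasp; the last joint's range is limited). The gripper opens to 85 mm and grips with 20 to 120 N. Pads are 22 mm wide; open, the fingers measure 114 mm over their backs; the gripper's body (76 mm by 85 mm) begins 54 mm behind the grasp point. The pads swing forward as they close: fully open they stand 13 mm farther back than shut.
Start: joints at [0.992, 0.313, 0.046, 1.304, 0, 1.431], TCP at [0.244, 0.521, 0.405] pointing down, gripper open.
Joint ranges: [-2.76, 2.76], [-0.86, 1.69], [-1.03, 1.26], [-2.2, 2.34], [-1.47, 1.5], [-3.14, 3.14]. Speed limits (rad/s): [2.57, 2.57, 3.14, 3.14, 3.14, 3.14].

### API

Orientations are given as a unit quaternion [w, x, y, z].
In Python, from workcell import * gives the robot as it stands. The module is installed in compiled form; this text tells all that it offers.
- The arm moves only by the shell command python3 -m crank 'ROWS' [FORCE]. ROWS is JSON, a list of rows, each a list of 7 numbers: the shift along the tool's x, y, z in mm, then the turn, a rotation vector about the tool's x, y, z in degrees, then the opening, from 0 (shut) to 1 (fully open). A call has exactly 8 rows; each row shifts and turns the commanded pose from where the row before left it, along the tool's axes as they then stand; what a row does not reach is not made up. A row lasts 1/8 s, in which the tool goes at most 62.5 mm and 10.7 degrees, less where a joint would pass 70% of its speed; a pose out of reach is approached as far as the arm can. A call with a gripper value outside its range is refused whole. The fingers move at their own pace and stop on an object; FORCE is the grip in N (left out, the last holds). Time passes only in rows, so rows that do not move let the fingers close, or fill a call up. It gives the time, the measured TCP pose, the force and the opening at its end, in the units of the state.
- get_state(): the state, without advancing time (a new reading comes with each control period).
- read_camera(name): name is "scene" or "top" or "wrist"; returns the picture (384x512x3 uint8, blue, green, red); there is no depth.
- calibration(name): a dict with "fx", "fy", "cx", "cy" (pixels), "extrinsics" (4x4, takes a point from world to camera coordinates). Camera axes: x right, y down, z forward; pixel columns grow to the right and rows downward; lengths in m; the calibration is good to about 2 mm. The wrist camera is an equidistant fisheye: a pixel r from the principal point sees the ray r / f radians off the axis. A picture is of the moment at which its call begins: read the wrist's pose just before it. calibration takes no time and is no camera call; for the wrist camera it gives the pose at the moment of the call.
- hand_in(): hands the job in, once; it reports no verdict.
The state is a dict: "clock": time; "joint_pos": joint angles; "qvel": joint speeds; "tau": joint torques, N m; "tcp_pos": TCP position; "orientation": TCP orientation; "wrist_force": force on the tool from outside, world axes, zero at the start; "ft_torque": the same for the moment, N m; "finger_gap": finger opening in m.
Only numpy, scipy, OpenCV 4.12 (cv2) and the standard library are available. Lean on these libraries where they do the work, as an engineer would, in place of code of your own. Each camera call takes 0.05 s, during which the arm holds its last target.

## Working session

There is one attempt and no reset: what is moved stays moved. The work goes in short steps, Python scripts to look and compute and a shell command to move; the robot and the scene stay as the last step left them, time stands still between calls to the robot, and variables do not carry over. Pictures are saved under pics/ and viewed, and the job is handed in when it is done.

```bash
mkdir -p pics; ls; python3 - <<'E'
from workcell import *
import cv2,numpy as np
s=get_state()
for k,v in s.items(): print(k,np.round(v,4))
for n in ["scene","top","wrist"]:
    c=calibration(n); print(n,c['fx'],c['fy'],c['cx'],c['cy']); print(np.round(c['extrinsics'],4).tolist())
    cv2.imwrite(f'pics/{n}0.png',read_camera(n))
E
```

```text
pics
clock 0.0
joint_pos [0.9924 0.3139 0.045  1.3036 0.     1.4312]
qvel [-0.0008 -0.0011  0.0009 -0.002  -0.0006 -0.0001]
tau [ 2.00000e-04 -4.80627e+01  2.98532e+01  1.90000e-02 -1.00000e-04
  0.00000e+00]
tcp_pos [0.2442 0.5203 0.4038]
orientation [-3.000e-04  2.176e-01  9.760e-01 -8.000e-04]
wrist_force [0.2609 1.1045 0.8696]
ft_torque [ 0.0032  0.0545 -0.0122]
finger_gap 0.0856
scene 454.53290069355126 454.53290069355126 261.745617975365 197.59445839831014
[[0.5266, 0.8499, -0.018, -0.346], [0.5985, -0.3857, -0.7022, -0.2102], [-0.6037, 0.359, -0.7118, 1.5098], [0.0, 0.0, 0.0, 1.0]]
top 365.2118353210192 365.2118353210192 261.88437491687125 192.10684712191923
[[-0.0081, -0.9999, -0.0117, 0.0881], [-0.9878, 0.0099, -0.1555, 0.5759], [0.1556, 0.0103, -0.9878, 0.9496], [0.0, 0.0, 0.0, 1.0]]
wrist 297.3186396354542 297.3186396354542 253.33018112803416 194.8858686775561
[[0.4241, 0.9056, -0.0013, -0.5742], [0.8605, -0.4025, 0.3123, -0.0406], [0.2823, -0.1336, -0.95, 0.3798], [0.0, 0.0, 0.0, 1.0]]
```

View pics/scene0.png

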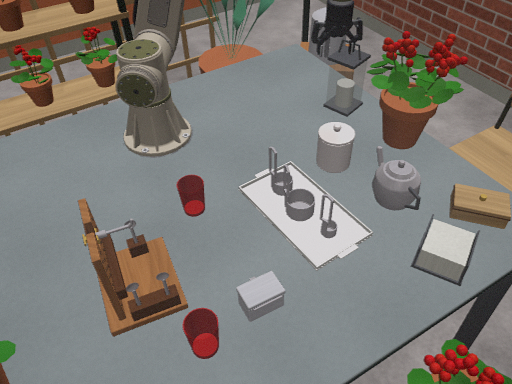

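View pics/top0.png

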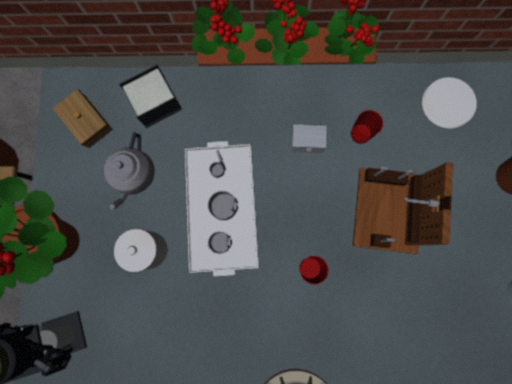

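View pics/wrist0.png

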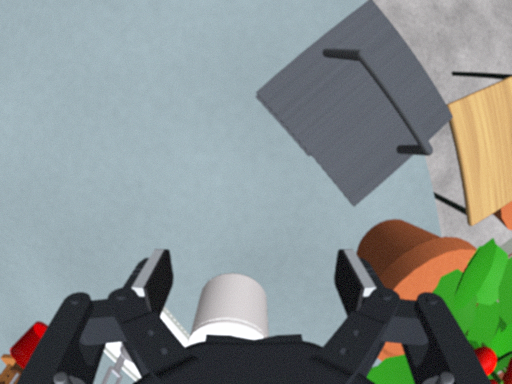

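The scene view shows the stand at left (hook ~(120,228)), the tray at (305,210) and glasses near (192,195) and (205,335). The top view shows the stand at (403,207), with the hook pointing left towards the tray at (222,208). I'll zoom in for measurement.

```bash
cat > h.py <<'E'
from workcell import *
import cv2,numpy as np
from scipy.spatial.transform import Rotation as R
def cal(n):
    c=calibration(n); return c,np.array(c['extrinsics'])
def proj(n,p,cc=None):
    c,E=cc or cal(n); q=E[:3,:3]@np.asarray(p,float)+E[:3,3]
    if n=='wrist':
        r=np.hypot(q[0],q[1]); th=np.arctan2(r,q[2]); s=th/max(r,1e-9)
        return np.array([c['cx']+c['fx']*s*q[0],c['cy']+c['fy']*s*q[1]])
    return np.array([c['cx']+c['fx']*q[0]/q[2],c['cy']+c['fy']*q[1]/q[2]])
def ray(n,uv,cc=None):
    c,E=cc or cal(n); a=(uv[0]-c['cx'])/c['fx']; b=(uv[1]-c['cy'])/c['fy']
    if n=='wrist':
        th=np.hypot(a,b); s=np.sin(th)/max(th,1e-9); d=np.array([a*s,b*s,np.cos(th)])
    else: d=np.array([a,b,1.])
    Rm=E[:3,:3]; o=-Rm.T@E[:3,3]; d=Rm.T@d; return o,d/np.linalg.norm(d)
def onz(n,uv,z,cc=None):
    o,d=ray(n,uv,cc); return o+d*(z-o[2])/d[2]
def tri(rs):
    A=np.zeros((3,3));b=np.zeros(3)
    for o,d in rs:
        P=np.eye(3)-np.outer(d,d);A+=P;b+=P@o
    p=np.linalg.solve(A,b); return p,[np.linalg.norm((np.eye(3)-np.outer(d,d))@(p-o))*1e3 for o,d in rs]
def crop(src,x0,y0,w,h,k,out):
    im=cv2.imread(src)[y0:y0+h,x0:x0+w]
    im=cv2.resize(im,None,fx=k,fy=k,interpolation=cv2.INTER_CUBIC)
    for i in range(0,w,10):
        cv2.line(im,(i*k,0),(i*k,6 if (x0+i)%50 else 16),(0,0,255),1)
        if (x0+i)%20==0: cv2.putText(im,str(x0+i),(i*k,26),0,.4,(0,0,255),1)
    for j in range(0,h,10):
        cv2.line(im,(0,j*k),(6,j*k),(0,0,255),1)
        if (y0+j)%20==0: cv2.putText(im,str(y0+j),(8,j*k+4),0,.4,(0,0,255),1)
    cv2.imwrite(out,im)
E
python3 - <<'E'
from h import *
crop('pics/top0.png',175,135,100,150,4,'pics/top0_tray.png')
crop('pics/top0.png',340,150,125,110,6,'pics/top0_stand.png')
crop('pics/scene0.png',60,190,150,150,4,'pics/scene0_stand.png')
crop('pics/scene0.png',230,120,150,150,4,'pics/scene0_tray.png')
E
```

```text
(no output)
```

View pics/top0_tray.png

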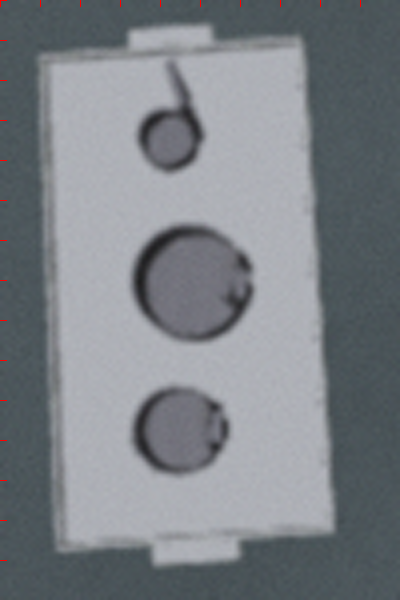

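View pics/top0_stand.png

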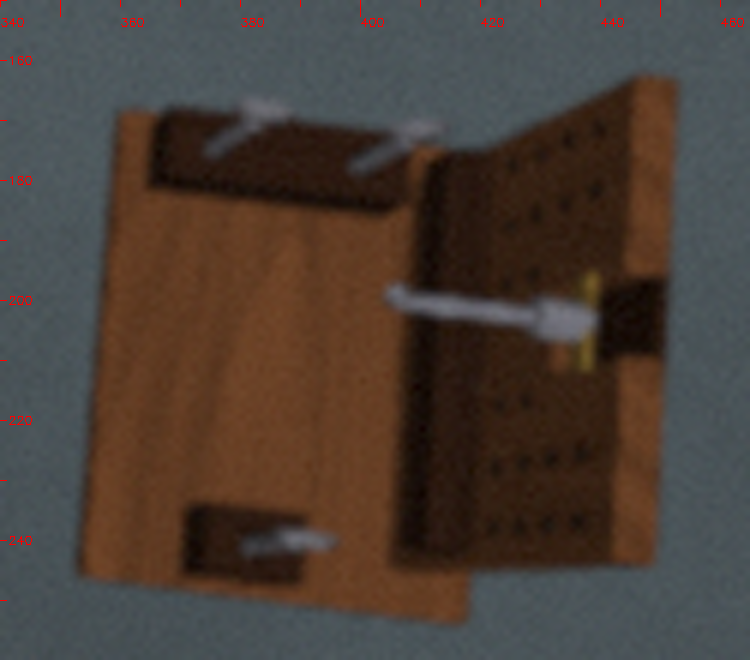

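View pics/scene0_stand.png

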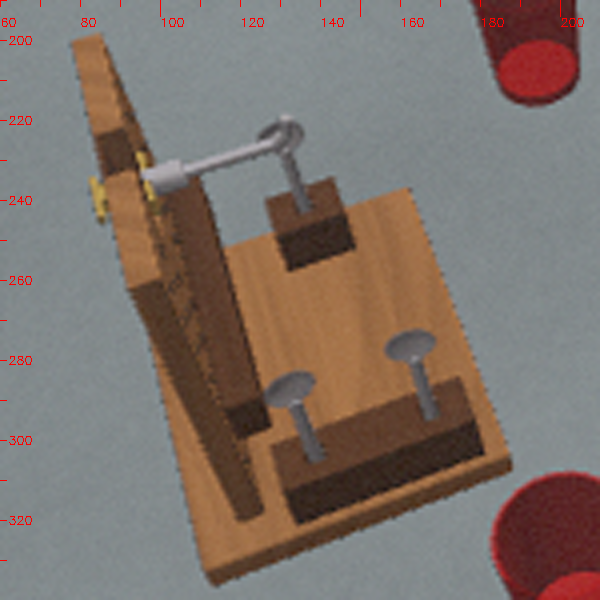

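View pics/scene0_tray.png

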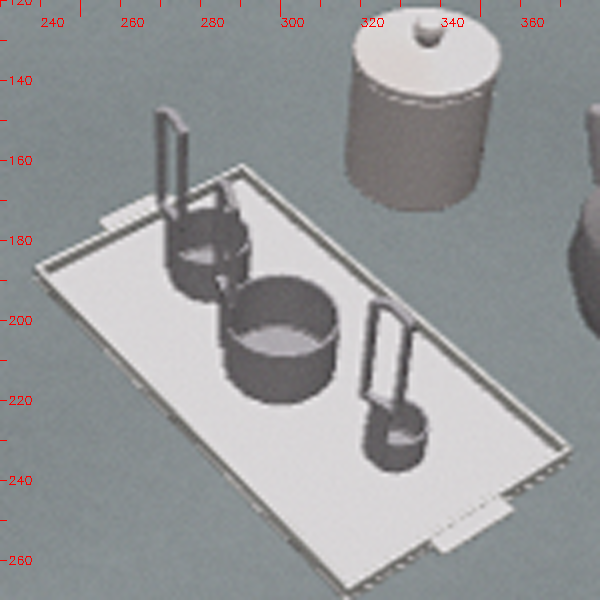

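The tray holds, from far +x to near, the small cup (217,170), the large cup (223,206) and the medium cup (221,242). The hook runs from about (404,199) at the tip to (438,203) at the board. Now I'll turn these into points.

```bash
python3 - <<'E'
from h import *
def P(*a): print(*[np.round(x,4).tolist() if not isinstance(x,str) else x for x in a])
T=cal('top');S=cal('scene')
for n,c in(('top',T),('scene',S)): P(n,-c[1][:3,:3].T@c[1][:3,3])
W=cal('wrist');s=get_state();Rt=R.from_quat(s['orientation'],scalar_first=True).as_matrix()
Rc=W[1][:3,:3].T;pc=-Rc@W[1][:3,3];P('cam in tool',Rt.T@(pc-s['tcp_pos']),Rt.T@Rc); P('Rt',Rt)
# stand base corners z=.02 from top
for uv in [(360,168.5),(353.3,245.5),(417,253.5)]: P('base top',onz('top',uv,.02,T))
# base bottom: scene; top corners (162.5,237),(188,305)
for uv in [(162,237.5),(187,305),(113,332)]: P('base scene z.02',onz('scene',uv,.02,S))
# board top z=.238: top view corners
for uv in [(446,162.5),(452.5,163),(442,243.5),(449,244)]: P('board top',onz('top',uv,.238,T))
P('hook tip tri',*tri([ray('top',(405,198.8),T),ray('scene',(131.5,219.5),S)]))
P('collar mid tri',*tri([ray('top',(434,203),T),ray('scene',(99,234.5),S)]))
# tray corners z=.016 
for uv in [(185,149),(250.5,145),(258.3,268),(190,272.5)]: P('tray top',onz('top',uv,.016,T))
# cups rim centres
for nm,uv,h in [('L',(223,205.5),.058),('M',(220,242.5),.048),('S',(217.5,169.7),.038)]: P(nm,onz('top',uv,h,T))
E
python3 - <<'E'
from h import *
crop('pics/top0.png',195,150,60,110,6,'pics/t1.png')
crop('pics/scene0.png',255,140,90,100,6,'pics/s1.png')
E
```

```text
top [0.4218, 0.0726, 1.0286]
scene [1.2195, -0.3291, 0.9208]
cam in tool [0.0805, -0.0001, 0.0312] [[0.0008, -0.9499, -0.3125], [1.0, 0.0007, 0.0005], [-0.0002, -0.3125, 0.9499]]
Rt [[-0.9053, 0.4249, -0.0007], [0.4249, 0.9053, -0.0011], [0.0002, -0.0013, -1.0]]
base top [0.6452, -0.1936, 0.02]
base top [0.4309, -0.1647, 0.02]
base top [0.408, -0.3359, 0.02]
base scene z.02 [0.4389, -0.1667, 0.02]
base scene z.02 [0.6542, -0.1971, 0.02]
base scene z.02 [0.6287, -0.3617, 0.02]
board top [0.6084, -0.3259, 0.238]
board top [0.6071, -0.34, 0.238]
board top [0.4316, -0.3022, 0.238]
board top [0.4304, -0.3169, 0.238]
hook tip tri [0.5312, -0.2374, 0.2188] [0.2639, 0.2639]
collar mid tri [0.5225, -0.307, 0.2063] [0.1132, 0.1132]
tray top [0.7086, 0.3027, 0.016]
tray top [0.7183, 0.1147, 0.016]
tray top [0.3726, 0.0947, 0.016]
tray top [0.362, 0.2805, 0.016]
L [0.5394, 0.1872, 0.058]
M [0.4415, 0.1956, 0.048]
S [0.642, 0.2057, 0.038]
```

View pics/t1.png

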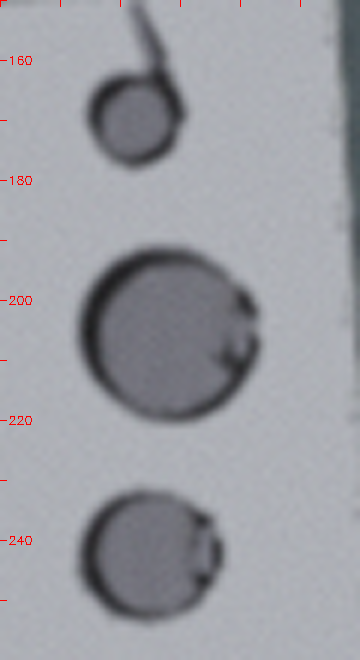

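View pics/s1.png

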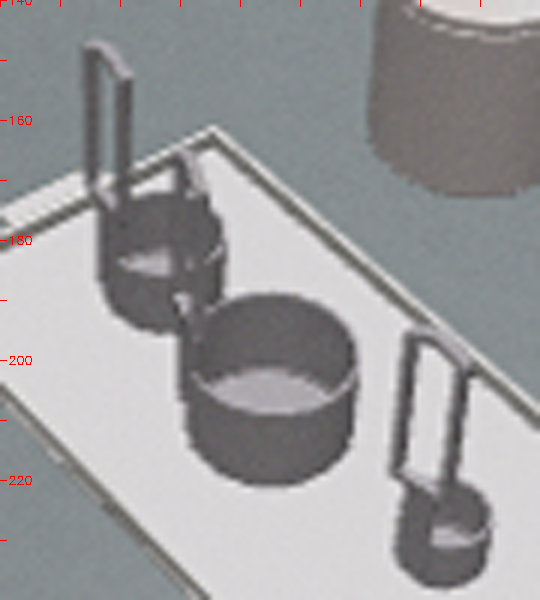

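```bash
python3 - <<'E'
from h import *
S=cal('scene');T=cal('top')
C={'L':onz('top',(222.7,205.2),.058,T),'M':onz('top',(219.7,242.2),.048,T),'S':onz('top',(217.2,169.4),.038,T)}
for n,a,b,z,off in [('L',(284.7,165.8),(289,172.5),.181,.041),('M',(270,147.5),(275.8,152.5),.171,.032),('S',(324.5,195.5),(333.5,201.5),.161,.023)]:
    p=onz('scene',a,z,S);q=onz('scene',b,z,S); m=(p+q)/2
    print(n,'cup',np.round(C[n][:2],4),'loop ends',np.round(p[:2],4),np.round(q[:2],4),'len',round(np.linalg.norm(p-q),4),'yaw from y',round(np.degrees(np.arctan2(*(q-p)[[1,0]])),1),
      'yaw from cup',round(np.degrees(np.arctan2(*(m-C[n])[[1,0]])),1),'dist',round(np.linalg.norm((m-C[n])[:2]),4))
E
```

```text
L cup [0.5402 0.188 ] loop ends [0.5294 0.1492] [0.5553 0.1443] len 0.0264 yaw from y -10.7 yaw from cup -87.1 dist 0.0413
M cup [0.4423 0.1964] loop ends [0.4397 0.1635] [0.4648 0.1652] len 0.0252 yaw from y 3.7 yaw from cup -72.7 dist 0.0335
S cup [0.6429 0.2066] loop ends [0.6491 0.1819] [0.676  0.1875] len 0.0275 yaw from y 11.6 yaw from cup -48.0 dist 0.0294
```

```bash
python3 -m crank '[[-54,-30,-3,0,0,0,1],[-54,-30,-3,0,0,0,1],[-54,-30,-3,0,0,0,1],[-54,-30,-3,0,0,0,1],[-54,-30,-3,0,0,0,1],[-54,-30,-3,0,0,0,1],[-54,-30,-3,0,0,0,1],[-54,-30,-3,0,0,0,1]]' 60
python3 -m crank '[[-28,-19,-2,0,0,8.1,0.7],[0,0,0,0,0,8.1,0.7],[0,0,0,0,0,8.1,0.7],[0,0,0,0,0,8.1,0.7],[0,0,0,0,0,8.1,0.7],[0,0,0,0,0,8.1,0.7],[0,0,0,0,0,8.1,0.7],[0,0,0,0,0,8.1,0.7]]'
cat >> h.py <<'E'
def st(pr=True):
    s=get_state();Rt=R.from_quat(s['orientation'],scalar_first=True).as_matrix()
    if pr: print('t',round(s['clock'],2),'tcp',np.round(np.array(s['tcp_pos'])*1e3,1),'y-yaw',round(np.degrees(np.arctan2(Rt[1,1],Rt[0,1])),2),'tilt',np.round(Rt[:2,2],4),'F',np.round(s['wrist_force'],1),'M',np.round(s['ft_torque'],2),'gap',round(s['finger_gap']*1e3,1))
    return s,np.array(s['tcp_pos']),Rt
E
python3 - <<'E'
from h import *
st(); W=cal('wrist'); cv2.imwrite('pics/w1.png',read_camera('wrist')); np.save('w1E.npy',W[1])
E
```

```text
clock: 1.15
tcp_pos: [0.5342, 0.1179, 0.4287]
orientation: [-0.0, 0.218, 0.976, 0.0]
wrist_force: [0.4, 0.0, -0.1]
finger_gap: 0.0853
clock: 2.15
tcp_pos: [0.5506, 0.0906, 0.4303]
orientation: [-0.0, 0.708, 0.706, -0.0]
wrist_force: [-0.6, 0.8, -1.0]
finger_gap: 0.0594
t 2.15 tcp [550.6  90.6 430.3] y-yaw -0.21 tilt [-0.0008  0.0001] F [-0.6  0.8 -1. ] M [-0.03 -0.01 -0.02] gap 59.4
```

View pics/w1.png

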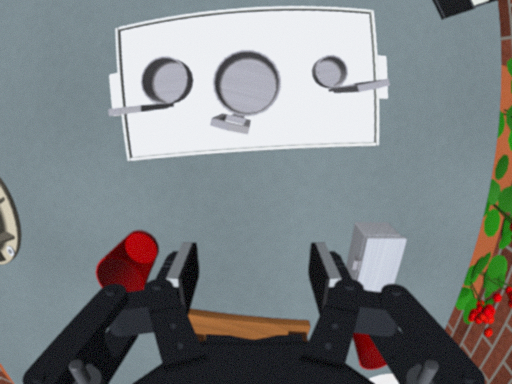

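The wrist view shows the tray from above: medium cup (168,80) with its handle out to (110,111), large cup (247,82) with loop near (231,124), small cup (330,72) with handle to (388,85). I'll zoom in.

```bash
python3 - <<'E'
from h import *
crop('pics/w1.png',100,40,100,85,7,'pics/w1M.png')
crop('pics/w1.png',200,40,90,100,6,'pics/w1L.png')
crop('pics/w1.png',300,45,100,60,7,'pics/w1S.png')
E
```

```text
(no output)
```

View pics/w1M.png

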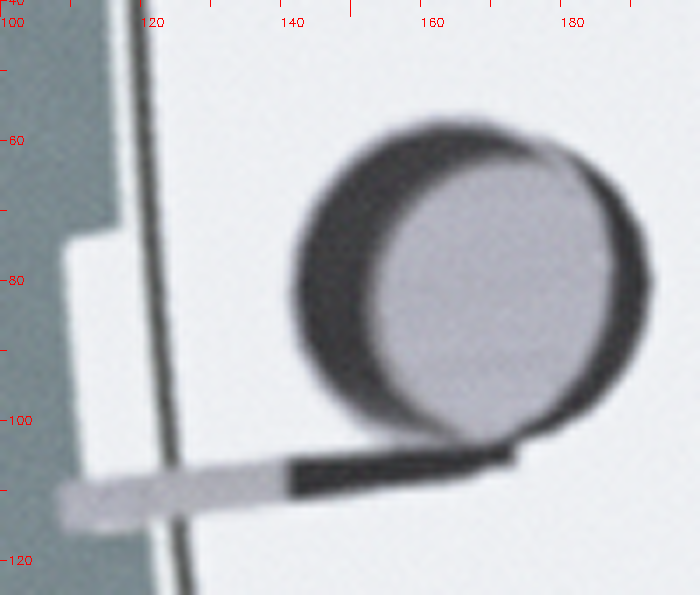

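View pics/w1L.png

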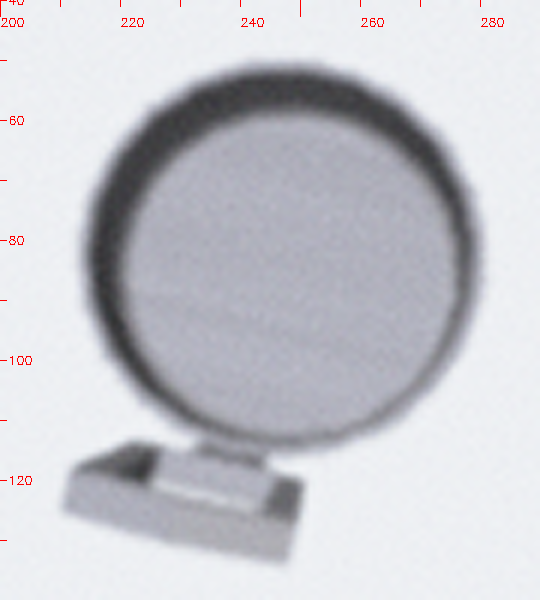

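View pics/w1S.png

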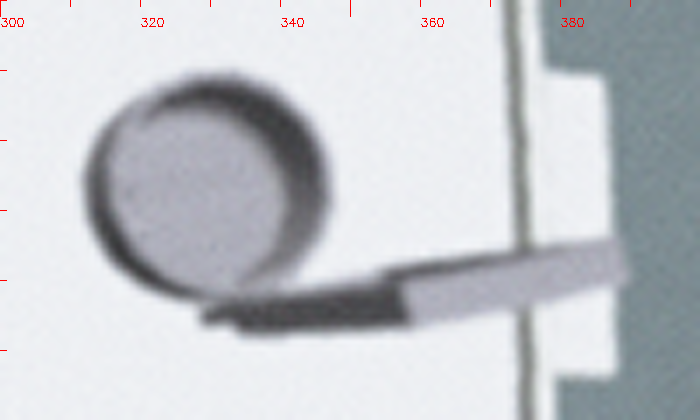

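```bash
python3 - <<'E'
from h import *
c=calibration('wrist');W=(c,np.load('w1E.npy'))
o=.4
def P(uv,z): return onz('wrist',(uv[0]-o,uv[1]-o),z,W)
for n,a,b,zt,cup,zc in [('L',(211.9,121.2),(249,127),.182,(247.3,82.5),.058),('M',(109,112.5),(141,108.5),.172,(166.5,80),.048),('S',(358,88),(388.3,81.5),.162,(329.5,71),.038)]:
  for z in (zt-.006,zt):
    p=P(a,z);q=P(b,z);m=(p+q)/2; C=P(cup,zc)
    print(n,'loop',np.round(m*1e3,1),'len',round(1e3*np.linalg.norm(p-q),1),'yaw y',round(np.degrees(np.arctan2(*(q-p)[[1,0]])),1),'cup',np.round(C*1e3,1),'yaw cup',round(np.degrees(np.arctan2(*(m-C)[[1,0]]))+90,1),'d',round(1e3*np.linalg.norm((m-C)[:2]),1))
E
```

```text
L loop [533.  153.7 176. ] len 28.2 yaw y -9.8 cup [543.2 192.   58. ] yaw cup -14.9 d 39.7
L loop [533.5 154.2 182. ] len 27.5 yaw y -9.8 cup [543.2 192.   58. ] yaw cup -14.4 d 39.1
M loop [444.  168.2 166. ] len 30.0 yaw y 1.7 cup [446.8 199.8  48. ] yaw cup -5.0 d 31.8
M loop [446.8 168.2 172. ] len 29.3 yaw y 1.7 cup [446.8 199.8  48. ] yaw cup -0.1 d 31.6
S loop [651.5 189.  156. ] len 29.4 yaw y 16.3 cup [642.1 210.3  38. ] yaw cup 23.8 d 23.2
S loop [649.  188.6 162. ] len 28.7 yaw y 16.3 cup [642.1 210.3  38. ] yaw cup 17.6 d 22.8
```

Large loop is at (533,153), y-axis yaw ≈ -11°; medium at (445,168), ≈ +2°; small at (650,189), ≈ +16°. The distances from the cups (39, 32, 23 mm) match the given sizes. Now to hover over the large one.

```bash
python3 -m crank '[[22,-6,15,0,0,3.6,0.7],[22,-6,15,0,0,3.6,0.7],[22,-5,15,0,0,3.6,0.7],[0,0,15,0,0,0,0.7],[0,0,0,0,0,0,0.7],[0,0,0,0,0,0,0.7],[0,0,0,0,0,0,0.7],[0,0,0,0,0,0,0.7]]'
python3 - <<'E'
from h import *
st(); W=cal('wrist'); cv2.imwrite('pics/w2.png',read_camera('wrist')); np.save('w2E.npy',W[1])
E
```

```text
clock: 3.2
tcp_pos: [0.5381, 0.157, 0.3713]
orientation: [0.0, 0.77, 0.638, 0.0]
wrist_force: [0.4, 0.6, -0.9]
finger_gap: 0.0598
t 3.2 tcp [538.1 157.  371.3] y-yaw -10.76 tilt [0.0011 0.0002] F [ 0.4  0.6 -0.9] M [-0.01  0.   -0.02] gap 59.8
```

View pics/w2.png

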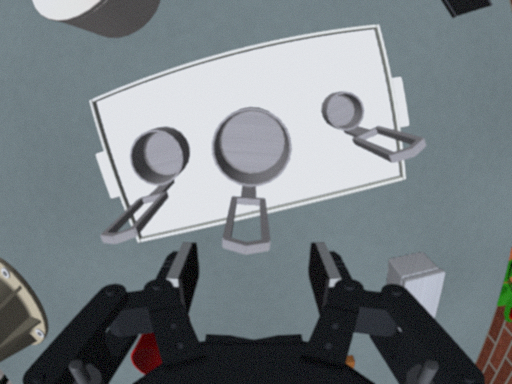

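The large loop's top is now at (247,243), just ahead of the pads at (188,270) and (318,270). I'll zoom in.

```bash
python3 - <<'E'
from h import *
crop('pics/w2.png',200,180,100,80,7,'pics/w2L.png')
crop('pics/w2.png',95,170,90,80,7,'pics/w2M.png')
crop('pics/w2.png',335,110,100,60,7,'pics/w2S.png')
E
```

```text
(no output)
```

View pics/w2L.png

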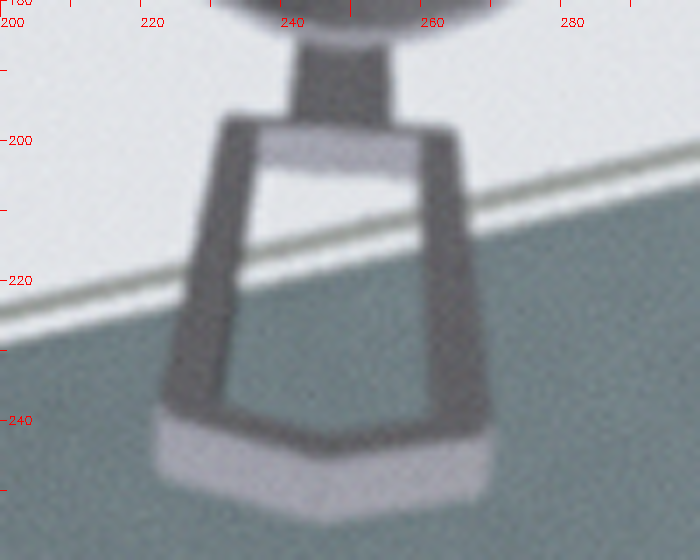

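View pics/w2M.png

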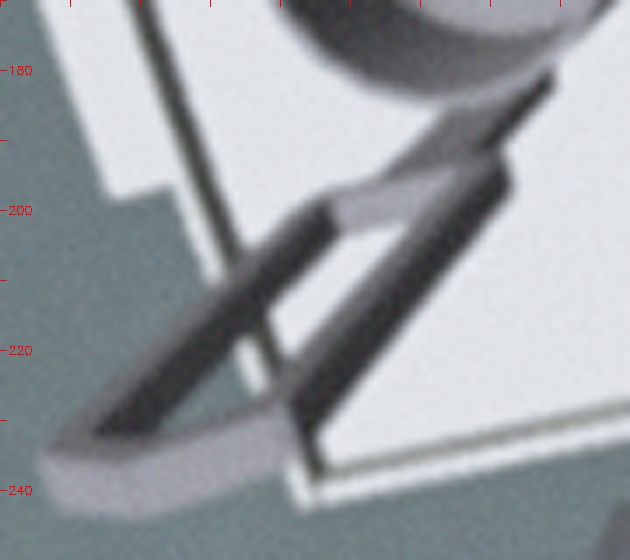

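View pics/w2S.png

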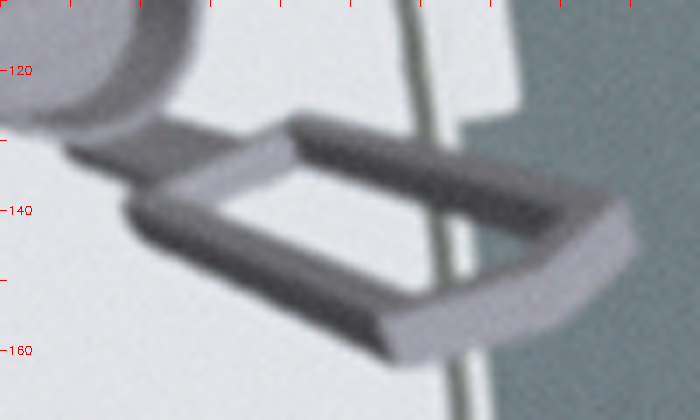

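```bash
python3 - <<'E'
from h import *
c=calibration('wrist');W=(c,np.load('w2E.npy'))
s,t,Rt=st(False)
g=t+Rt@[0,0,.155]
def P(uv,z): return onz('wrist',(uv[0]-.45,uv[1]-.45),z,W)
for n,pk,ends,z in [('L',((246.5,245),(246.5,254.5)),((222.2,242.3),(269.7,246)),.184),
   ('M',((115.5,234.5),(114.5,243.5)),((101.5,238),(136.7,230.5)),.174),
   ('S',((410.5,148.5),(414.5,156.5)),((390.5,158),(425,142.5)),.164)]:
    m=(P(pk[0],z)+P(pk[1],z))/2; a,b=[P(e,z-.004) for e in ends]; d=b-a
    print(n,'peak',np.round(m*1e3,1),'thick',round(1e3*np.linalg.norm(P(pk[0],z)-P(pk[1],z)),1),'width',round(1e3*np.linalg.norm(d),1),'yaw',round(np.degrees(np.arctan2(d[1],d[0])),1),'mid ends',np.round((a+b)*500,1),'in tool',np.round(Rt.T@(m-g)*1e3,1))
# projection of pads: where is grasp point
print(proj('wrist',g,W), proj('wrist',t+Rt@[0,0,.173],W))
E
```

```text
L peak [532.9 152.8 184. ] thick 6.5 width 28.9 yaw -15.6 mid ends [532.8 154.5 180. ] in tool [-5.2 -4.4 32.2]
M peak [445.  169.2 174. ] thick 7.2 width 29.9 yaw 2.7 mid ends [446.5 170.6 170. ] in tool [ -5.5 -93.8  42.1]
S peak [651.  188.8 164. ] thick 6.5 width 29.1 yaw 13.6 mid ends [649.9 189.9 160. ] in tool [ 52.2 104.9  52.3]
[253.37608703 271.2989365 ] [253.3878869  253.43723853]
```

```bash
python3 -m crank '[[0,-4.4,14,0,0,1,0.7],[0,0,14,0,0,1,0.7],[0,0,12,0,0,0,0.7],[0,0,10,0,0,0,0.7],[0,0,0,0,0,0,0.2],[0,0,0,0,0,0,0.2],[0,0,0,0,0,0,0.2],[0,0,0,0,0,0,0.2]]' 70
python3 - <<'E'
from h import *
st(); W=cal('wrist'); cv2.imwrite('pics/w3.png',read_camera('wrist')); np.save('w3E.npy',W[1])
crop('pics/w3.png',170,160,170,140,4,'pics/w3c.png')
E
```

```text
clock: 4.25
tcp_pos: [0.5336, 0.1582, 0.321]
orientation: [0.0, 0.781, 0.624, 0.0]
wrist_force: [-0.2, -0.7, 0.1]
finger_gap: 0.0284
t 4.25 tcp [533.6 158.2 321. ] y-yaw -12.74 tilt [0.0007 0.    ] F [-0.2 -0.7  0.1] M [-0.14 -0.    0.  ] gap 28.4
```

View pics/w3c.png

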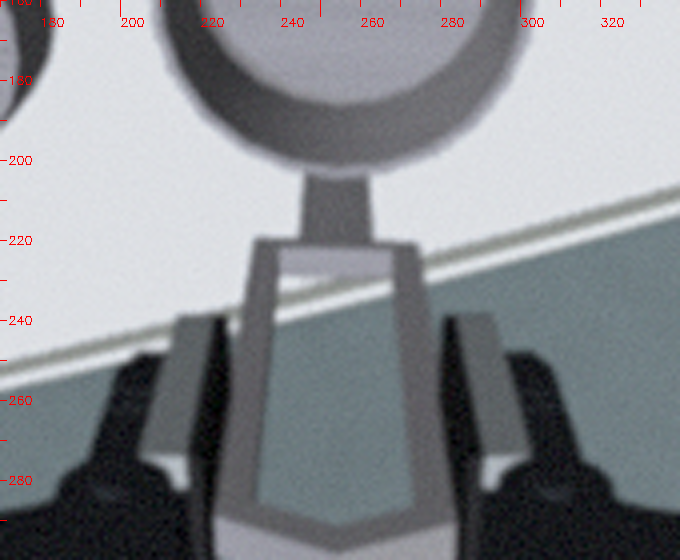

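```bash
python3 -m crank '[[0,0,-8,0,0,0,0.2],[0,0,-20,0,0,-1.3,0.2],[0,0,-26,0,0,-1.3,0.2],[0,0,-26,0,0,-1.3,0.2],[0,0,-10,0,0,-1.4,0.2],[-30,4,0,0,0,0,0.2],[-40,5.5,0,0,0,0,0.2],[-45,6,0,0,0,0,0.2]]' 70
python3 -m crank '[[-45,6.2,0,0,0,0,0.2],[-45,6.2,0,0,0,0,0.2],[-45,6.2,0,0,0,0,0.2],[-45,6.2,0,0,0,0,0.2],[-35,5,0,0,0,0,0.2],[-20,3,0,0,0,0,0.2],[0,0,0,0,0,0,0.2],[0,0,0,0,0,0,0.2]]'
python3 - <<'E'
from h import *
st(); W=cal('wrist'); np.save('w4E.npy',W[1])
for n in ['wrist','top','scene']: cv2.imwrite(f'pics/{n}4.png',read_camera(n))
st()
crop('pics/top4.png',340,150,125,110,6,'pics/t4c.png')
crop('pics/scene4.png',60,130,170,150,4,'pics/s4c.png')
E
```

```text
clock: 5.3
tcp_pos: [0.5337, 0.0415, 0.4102]
orientation: [-0.0, 0.751, 0.66, -0.0]
wrist_force: [1.2, -1.2, -1.9]
finger_gap: 0.0282
clock: 6.3
tcp_pos: [0.536, -0.1941, 0.4105]
orientation: [-0.001, 0.751, 0.66, 0.0]
wrist_force: [0.1, 0.1, -0.9]
finger_gap: 0.0283
t 6.3 tcp [ 536.  -194.1  410.5] y-yaw -7.39 tilt [-0.0006  0.001 ] F [ 0.1  0.1 -0.9] M [-0.03  0.08 -0.02] gap 28.3
t 6.45 tcp [ 536.2 -193.8  410.8] y-yaw -7.34 tilt [0.0001 0.0003] F [-0.6 -0.4 -0.7] M [-0.06  0.02  0.04] gap 28.6
```

View pics/wrist4.png

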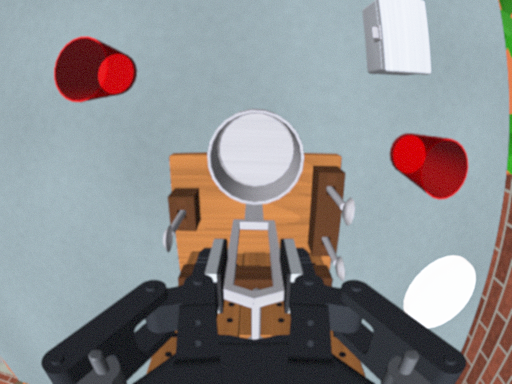

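View pics/t4c.png

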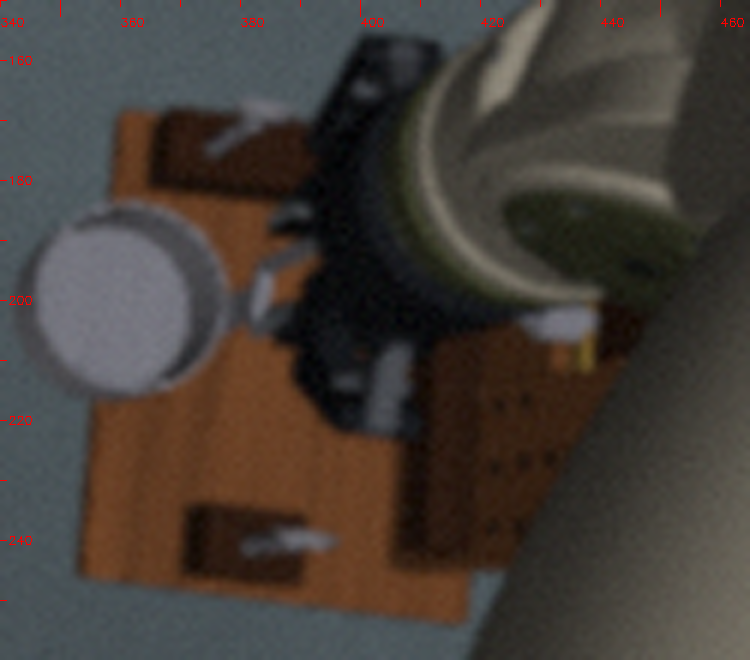

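View pics/s4c.png

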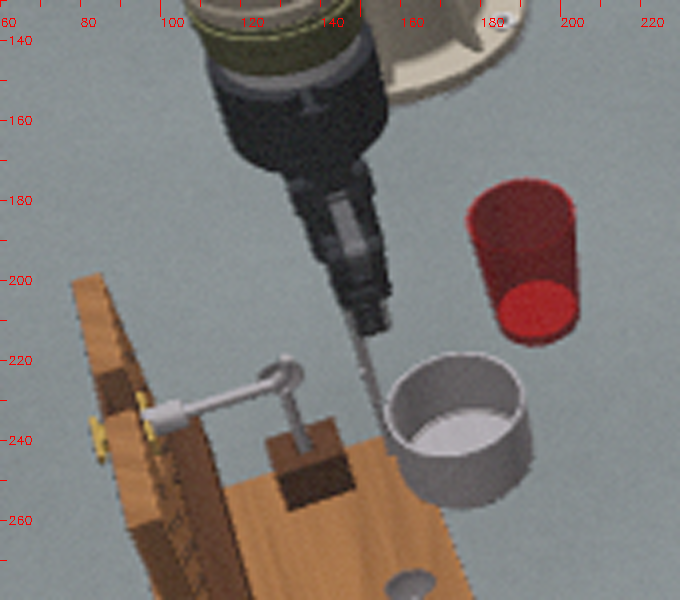

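The wrist view shows the held large dipper with its loop peak at about (253,302) and the hook bar beyond it at about (256,320), nearly in line. The cup is upright. Zooming in to measure lateral offset.

```bash
python3 - <<'E'
from h import *
crop('pics/wrist4.png',200,230,110,115,6,'pics/w4c.png')
E
```

```text
(no output)
```

View pics/w4c.png

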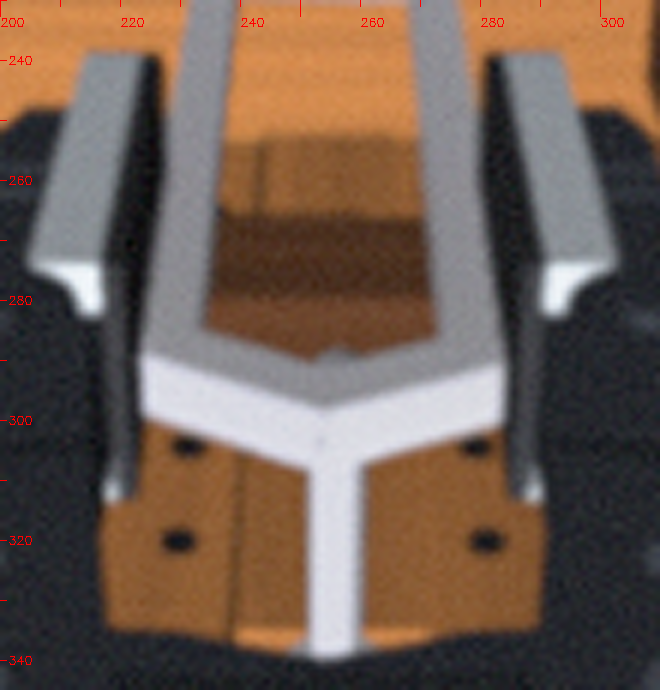

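```bash
python3 - <<'E'
from h import *
c=calibration('wrist');W=(c,np.load('w4E.npy'))
for uv in [(170,154),(341,153)]: print(np.round(onz('wrist',uv,.02,W)*1e3,1))
ts=[ray('top',p) for p in [(404.6,198.6),(427,201.5),(433.5,202.7)]]
sc=[ray('scene',p) for p in [(131,219.3),(107,231.3),(98.5,234.3)]]
for a,b in zip(ts,sc): print('tri',np.round(tri([a,b])[0]*1e3,1))
# wrist tip top pixel + bar line
o,d=ray('wrist',(255.3,289),W)
org=np.array([.528,-.260]);ex=np.array([-.129,-.992])
# intersect with stand x=-24 (+3.5 outer) plane
for xs in(-.0275,-.024,-.0205):
    k=(xs-(o[:2]-org)@ex)/(d[:2]@ex); print('tip z at xs',xs,np.round((o+k*d)*1e3,1))
print('tip proj for bar z 200/215', [np.round(proj('wrist',[*(org+ex*-.024),z+.0215],W),1) for z in(.2,.21,.22,.23)])
print([np.round(proj('scene',[*(org+ex*-.024),z+.0215]),1) for z in(.2,.21,.22,.23)],[np.round(proj('scene',[*(org+ex*.035),z]),1) for z in(.2,.21,.22,.23)])
print('base scene pred',[np.round(proj('scene',[*(org+ex*-.08+s*.11*np.array([.992,-.129])),.02]),1) for s in(1,-1)],'top',[np.round(proj('top',[*(org+ex*-.08+s*.11*np.array([.992,-.129])),.02]),1) for s in(1,-1)])
E
```

```text
[ 433.7 -164.3   20. ]
[ 647.3 -190.3   20. ]
tri [ 531.2 -237.3  219.2]
tri [ 525.7 -290.4  209. ]
tri [ 522.8 -306.8  206.8]
tip z at xs -0.0275 [ 532.1 -232.8  217.1]
tip z at xs -0.024 [ 531.7 -236.3  212.3]
tip z at xs -0.0205 [ 531.3 -239.8  207.5]
tip proj for bar z 200/215 [array([254.5, 297.1]), array([254.5, 306.6]), array([254.5, 316.9]), array([254.6, 328. ])]
[array([131.6, 218.4]), array([130.5, 215.1]), array([129.4, 211.8]), array([128.3, 208.5])] [array([105.8, 234.3]), array([104.5, 231.2]), array([103.2, 228. ]), array([101.9, 224.8])]
base scene pred [array([186.6, 302.3]), array([160.6, 235. ])] top [array([360.4, 167.7]), array([354. , 246.1])]
```

Lateral offset is only about 1 mm. Going in over the tip at a height clear of it, then I'll look again.

```bash
python3 -m crank '[[0,1.2,10,0,0,0,0.2],[-15,0,0,0,0,0,0.2],[-18,0,0,0,0,0,0.2],[-18,0,0,0,0,0,0.2],[-18,0,4,0,0,0,0.2],[-12,0,8,0,0,0,0.2],[-4,0,8,0,0,0,0.2],[0,0,0,0,0,0,0.2]]'
python3 - <<'E'
from h import *
st(); W=cal('wrist'); np.save('w5E.npy',W[1])
for n in ['wrist','scene']: cv2.imwrite(f'pics/{n}5.png',read_camera(n))
st()
crop('pics/wrist5.png',200,150,110,190,3,'pics/w5c.png')
crop('pics/scene5.png',70,180,110,110,6,'pics/s5c.png')
E
```

```text
clock: 7.45
tcp_pos: [0.5259, -0.2795, 0.3793]
orientation: [-0.001, 0.752, 0.66, -0.0]
wrist_force: [0.0, 0.7, -1.5]
finger_gap: 0.0284
t 7.45 tcp [ 525.9 -279.5  379.3] y-yaw -7.46 tilt [-0.0018  0.0017] F [ 0.   0.7 -1.5] M [-0.02  0.07 -0.03] gap 28.4
t 7.55 tcp [ 526.2 -279.1  380.5] y-yaw -7.41 tilt [-0.0004  0.0007] F [-0.4  0.  -1.7] M [ 0.02 -0.04 -0.02] gap 28.5
```

View pics/w5c.png

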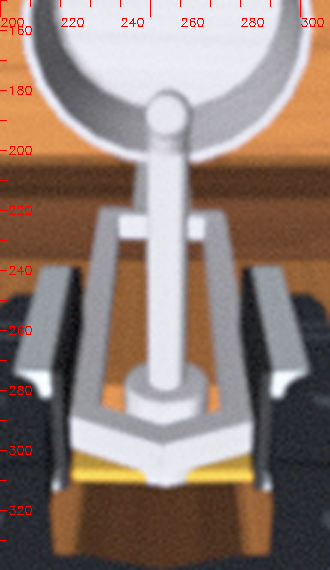

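View pics/s5c.png

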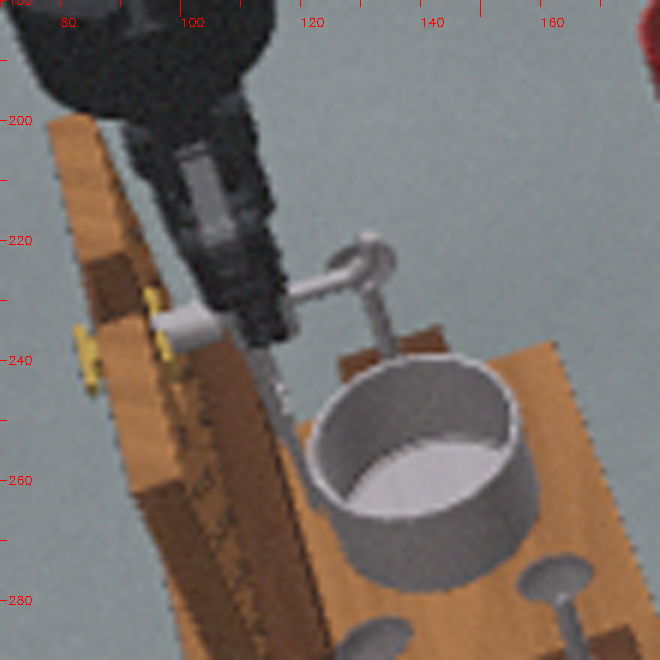

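```bash
python3 - <<'E'
from h import *
s,t,Rt=st(False); S=cal('scene')
for y in (15,22,29):
  print('tip corners y',y,[np.round(proj('scene',t+Rt@(np.array([x,y,170.])/1e3),S),1) for x in(-11,11)])
for z in (200,205,210,215,220):
  d=(t[2]*1e3-z)
  # tool x: eye at tool x -5.2 is stand ~25 -> stand xs => tool x = -5.2-(xs-25)
  print(z,[np.round(proj('scene',t+Rt@(np.array([-5.2-(xs-25),0,d])/1e3),S),1) for xs in(35,0,-12)])
# wrist: bar edges width vs height
c=calibration('wrist');W=(c,np.load('w5E.npy'))
for z in (195,200,205,210,215,220,225):
  d=t[2]*1e3-z
  print(z,'w: tip top',np.round(proj('wrist',t+Rt@(np.array([-5.2+24+25,0,d-18])/1e3),W),1),'bar row at collar x=35',np.round(proj('wrist',t+Rt@(np.array([-5.2-10,0,d-3.5])/1e3),W),1),
   'barw@xs=0',np.round(proj('wrist',t+Rt@(np.array([19.8,3.5,d])/1e3),W)-proj('wrist',t+Rt@(np.array([19.8,-3.5,d])/1e3),W),1), np.round(proj('wrist',t+Rt@(np.array([19.8,-3.5,d])/1e3),W)[1]))
E
python3 - <<'E'
from h import *
crop('pics/wrist5.png',215,170,80,120,6,'pics/w5d.png')
E
```

```text
tip corners y 15 [array([108.4, 235.5]), array([119.1, 232. ])]
tip corners y 22 [array([109.1, 237.9]), array([119.8, 234.4])]
tip corners y 29 [array([109.7, 240.3]), array([120.6, 236.8])]
200 [array([106.3, 234.4]), array([123. , 228.9]), array([128.7, 227.1])]
205 [array([105.6, 232.8]), array([122.4, 227.4]), array([128.1, 225.5])]
210 [array([105. , 231.3]), array([121.9, 225.8]), array([127.6, 223.9])]
215 [array([104.3, 229.7]), array([121.3, 224.2]), array([127. , 222.4])]
220 [array([103.7, 228.1]), array([120.7, 222.6]), array([126.5, 220.8])]
195 w: tip top [254.8 178.2] bar row at collar x=35 [254.6 268.8] barw@xs=0 [12.6  0. ] 212.0
200 w: tip top [254.8 181. ] bar row at collar x=35 [254.6 273.4] barw@xs=0 [13.  0.] 215.0
205 w: tip top [254.9 184.1] bar row at collar x=35 [254.6 278.3] barw@xs=0 [13.4  0. ] 219.0
210 w: tip top [254.9 187.3] bar row at collar x=35 [254.6 283.3] barw@xs=0 [13.8  0. ] 223.0
215 w: tip top [254.9 190.9] bar row at collar x=35 [254.6 288.7] barw@xs=0 [14.3  0. ] 227.0
220 w: tip top [255.  194.7] bar row at collar x=35 [254.6 294.3] barw@xs=0 [14.7  0. ] 231.0
225 w: tip top [255.  198.9] bar row at collar x=35 [254.6 300.2] barw@xs=0 [15.2  0. ] 236.0
```

View pics/w5d.png

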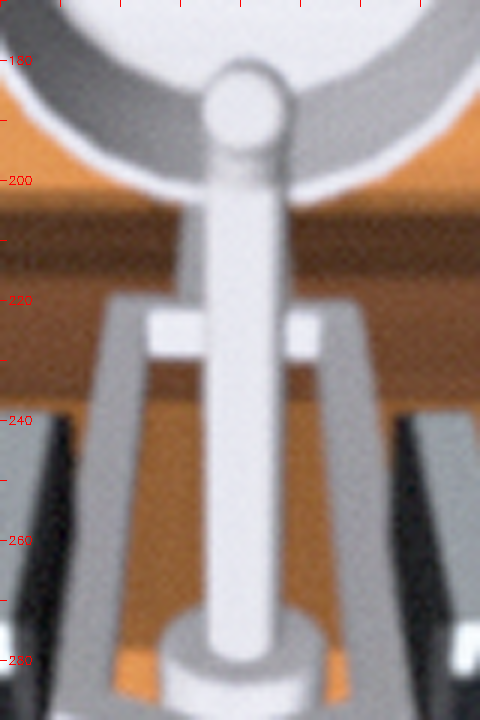

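Wrist and scene geometry both put the bar axis at roughly 198–210 mm, and the loop is centred over it to within 1 mm. I'll lower to just above that, then feel.

```bash
python3 -m crank '[[0,0,6,0,0,0,0.2],[0,0,6,0,0,0,0.2],[0,0,4,0,0,0,0.2],[0,0,2,0,0,0,0.2],[0,0,1,0,0,0,0.2],[0,0,0.5,0,0,0,0.2],[0,0,0,0,0,0,0.2],[0,0,0,0,0,0,0.2]]'
python3 - <<'E'
from h import *
st()
E
```

```text
clock: 8.55
tcp_pos: [0.5263, -0.2795, 0.3613]
orientation: [0.0, 0.752, 0.66, 0.0]
wrist_force: [-0.1, 0.3, -1.7]
finger_gap: 0.0283
t 8.55 tcp [ 526.3 -279.5  361.3] y-yaw -7.44 tilt [ 0.0002 -0.    ] F [-0.1  0.3 -1.7] M [-0.03  0.    0.01] gap 28.3
```

```bash
python3 -m crank '[[0,0,0.4,0,0,0,0.2],[0,0,0.4,0,0,0,0.2],[0,0,0.4,0,0,0,0.2],[0,0,0.4,0,0,0,0.2],[0,0,0.4,0,0,0,0.2],[0,0,0.2,0,0,0,0.2],[0,0,0,0,0,0,0.2],[0,0,0,0,0,0,0.2]]'
```

```text
clock: 9.55
tcp_pos: [0.5262, -0.2795, 0.359]
orientation: [0.0, 0.752, 0.66, 0.0]
wrist_force: [-1.1, -0.3, -1.7]
finger_gap: 0.0279
```

```bash
python3 -c "
from h import *
st()"
```

```text
t 9.55 tcp [ 526.2 -279.5  359. ] y-yaw -7.44 tilt [0.0001 0.    ] F [-1.1 -0.3 -1.7] M [-0.03  0.02  0.02] gap 27.9
```

```bash
python3 -m crank '[[0,0,0.4,0,0,0,0.2],[0,0,0.4,0,0,0,0.2],[0,0,0.4,0,0,0,0.2],[0,0,0.4,0,0,0,0.2],[0,0,0.4,0,0,0,0.2],[0,0,0.2,0,0,0,0.2],[0,0,0,0,0,0,0.2],[0,0,0,0,0,0,0.2]]'
```

```text
clock: 10.55
tcp_pos: [0.5262, -0.2795, 0.3568]
orientation: [-0.0, 0.752, 0.66, 0.0]
wrist_force: [0.5, 0.6, -1.6]
finger_gap: 0.0282
```

```bash
python3 -m crank '[[0,0,0.4,0,0,0,0.2],[0,0,0.4,0,0,0,0.2],[0,0,0.4,0,0,0,0.2],[0,0,0.4,0,0,0,0.2],[0,0,0.4,0,0,0,0.2],[0,0,0.2,0,0,0,0.2],[0,0,0,0,0,0,0.2],[0,0,0,0,0,0,0.2]]'
```

```text
clock: 11.55
tcp_pos: [0.5263, -0.2795, 0.3546]
orientation: [0.0, 0.751, 0.66, 0.0]
wrist_force: [1.3, 0.6, -1.5]
finger_gap: 0.0282
```

```bash
python3 -m crank '[[0,0,0.4,0,0,0,0.2],[0,0,0.4,0,0,0,0.2],[0,0,0.4,0,0,0,0.2],[0,0,0.4,0,0,0,0.2],[0,0,0.4,0,0,0,0.2],[0,0,0.2,0,0,0,0.2],[0,0,0,0,0,0,0.2],[0,0,0,0,0,0,0.2]]'
```

```text
clock: 12.55
tcp_pos: [0.5263, -0.2795, 0.353]
orientation: [0.0, 0.751, 0.66, 0.0]
wrist_force: [-1.3, 1.1, 5.1]
finger_gap: 0.0279
```

Contact is felt: force went from -1.6 to +5.1 N at TCP z 353, so the bar axis is ~206 mm. Now sliding back towards the collar in short steps.

```bash
python3 -m crank '[[0,0,-0.3,0,0,0,0.2],[-0.5,0,0,0,0,0,0.2],[-0.5,0,0,0,0,0,0.2],[-0.5,0,0,0,0,0,0.2],[-0.5,0,0,0,0,0,0.2],[-0.5,0,0,0,0,0,0.2],[0,0,0,0,0,0,0.2],[0,0,0,0,0,0,0.2]]'; python3 -c "
from h import *
st()
c,W=cal('wrist');np.save('w6E.npy',W)
cv2.imwrite('pics/wrist6.png',read_camera('wrist'))
crop('pics/wrist6.png',190,160,130,150,4,'pics/w6c.png')"
```

```text
clock: 13.55
tcp_pos: [0.5261, -0.2815, 0.353]
orientation: [-0.0, 0.751, 0.66, 0.001]
wrist_force: [0.7, 2.6, 5.9]
finger_gap: 0.0283
t 13.55 tcp [ 526.1 -281.5  353. ] y-yaw -7.4 tilt [0.0011 0.0012] F [0.7 2.6 5.9] M [ 0.56 -0.1   0.03] gap 28.3
```

View pics/w6c.png

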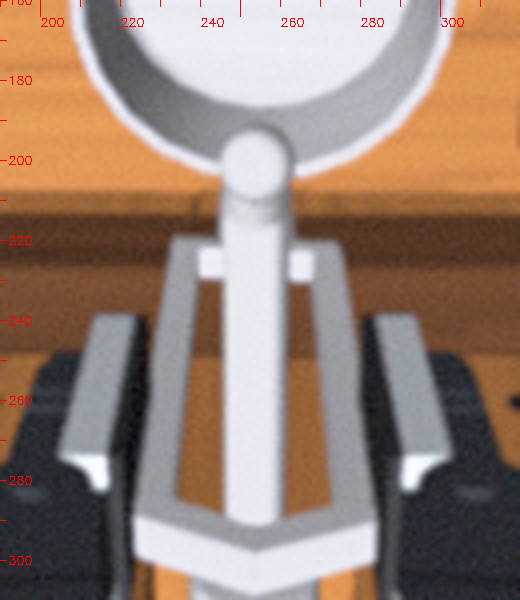

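```bash
python3 -m crank '[[-0.4,0,0,0,0,0,0.2],[-0.4,0,0,0,0,0,0.2],[-0.4,0,0,0,0,0,0.2],[-0.4,0,0,0,0,0,0.2],[-0.4,0,0,0,0,0,0.2],[0,0,0,0,0,0,0.2],[0,0,0,0,0,0,0.2],[0,0,0,0,0,0,0.2]]'
```

```text
clock: 14.6
tcp_pos: [0.5259, -0.2834, 0.353]
orientation: [-0.0, 0.751, 0.66, 0.001]
wrist_force: [0.7, 4.3, 6.0]
finger_gap: 0.0284
```

```bash
python3 -m crank '[[-0.4,0,0,0,0,0,0.2],[-0.4,0,0,0,0,0,0.2],[-0.4,0,0,0,0,0,0.2],[-0.4,0,0,0,0,0,0.2],[0,0,0,0,0,0,0.2],[0,0,0,0,0,0,0.2],[0,0,0,0,0,0,0.2],[0,0,0,0,0,0,0.2]]'
```

```text
clock: 15.6
tcp_pos: [0.5257, -0.2847, 0.3531]
orientation: [-0.0, 0.751, 0.66, 0.001]
wrist_force: [1.2, 5.3, 6.9]
finger_gap: 0.0284
```

```bash
python3 -m crank '[[-0.4,0,0,0,0,0,0.2],[-0.4,0,0,0,0,0,0.2],[-0.4,0,0,0,0,0,0.2],[-0.4,0,0,0,0,0,0.2],[0,0,0,0,0,0,0.2],[0,0,0,0,0,0,0.2],[0,0,0,0,0,0,0.2],[0,0,0,0,0,0,0.2]]';  python3 -c "
from h import *
st()
c,W=cal('wrist');np.save('w7E.npy',W)
cv2.imwrite('pics/wrist7.png',read_camera('wrist'))
crop('pics/wrist7.png',190,160,130,150,4,'pics/w7c.png')"
```

```text
clock: 16.6
tcp_pos: [0.5256, -0.2853, 0.3531]
orientation: [-0.001, 0.751, 0.66, 0.002]
wrist_force: [1.3, 9.4, 7.7]
finger_gap: 0.0281
t 16.6 tcp [ 525.6 -285.3  353.1] y-yaw -7.32 tilt [0.0016 0.0043] F [1.3 9.4 7.7] M [ 1.57 -0.24 -0.01] gap 28.1
```

View pics/w7c.png

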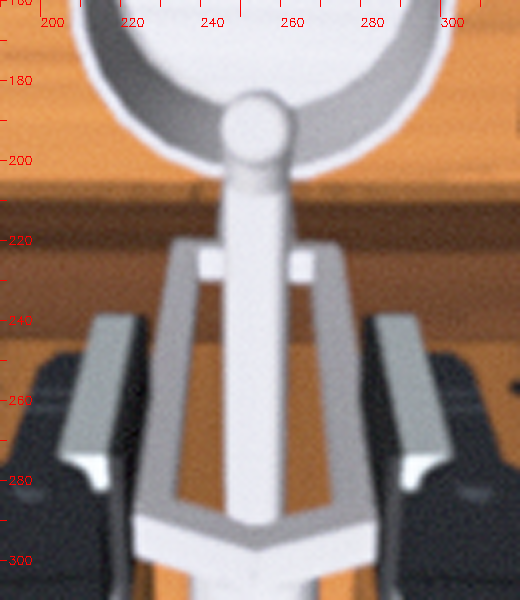

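It moved only 0.6 of the 1.6 mm commanded, with side force at 9.4 N, so the loop is seated against the collar. I'll relieve that preload, then release.

```bash
python3 -m crank '[[0.4,0,-0.1,0,0,0,0.2],[0.4,0,-0.1,0,0,0,0.2],[0.2,0,-0.1,0,0,0,0.2],[0,0,0,0,0,0,0.2],[0,0,0,0,0,0,0.37],[0,0,0,0,0,0,0.42],[0,0,0,0,0,0,0.5],[0,0,0,0,0,0,0.55]]';  python3 -c "
from h import *
st()
c,W=cal('wrist');np.save('w8E.npy',W)
cv2.imwrite('pics/wrist8.png',read_camera('wrist'))
crop('pics/wrist8.png',190,160,130,150,4,'pics/w8c.png')"
```

```text
clock: 17.65
tcp_pos: [0.5253, -0.2863, 0.3527]
orientation: [-0.0, 0.752, 0.66, -0.0]
wrist_force: [0.4, 0.6, -0.7]
finger_gap: 0.047
t 17.65 tcp [ 525.3 -286.3  352.7] y-yaw -7.46 tilt [-0.0003  0.0002] F [ 0.4  0.6 -0.7] M [ 0.04 -0.02  0.  ] gap 47.0
```

View pics/w8c.png

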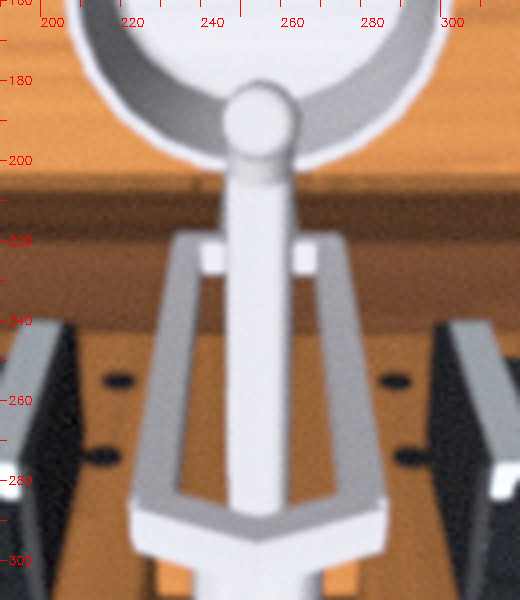

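The large dipper hangs by its loop, gripper open and clear. On to the medium one.

```bash
python3 -m crank '[[0,0,-15,0,0,0,0.6],[0,0,-25,0,0,0,0.65],[0,0,-25,0,0,0,0.7],[55,-17,0,0,0,0,0.7],[55,-17,0,0,0,0,0.7],[55,-17,0,0,0,0,0.7],[55,-17,0,0,0,0,0.7],[55,-17,0,0,0,0,0.7]]'
python3 -m crank '[[55,-18,0,0,0,0,0.7],[55,-18,0,0,0,0,0.7],[36,-12,10,0,0,0,0.7],[25,-7,20,0,0,-4,0.7],[0,0,18,0,0,-4,0.7],[0,0,10,0,0,-2,0.7],[0,0,0,0,0,0,0.7],[0,0,0,0,0,0,0.7]]'
python3 - <<'E'
from h import *
st(); W=cal('wrist'); np.save('w9E.npy',W[1])
cv2.imwrite('pics/wrist9.png',read_camera('wrist'))
cv2.imwrite('pics/scene9.png',read_camera('scene'))
crop('pics/scene9.png',60,190,110,110,5,'pics/s9c.png')
E
```

```text
clock: 18.7
tcp_pos: [0.4762, -0.0008, 0.4194]
orientation: [0.001, 0.752, 0.66, 0.001]
wrist_force: [0.9, 1.0, 1.0]
finger_gap: 0.0594
clock: 19.7
tcp_pos: [0.4447, 0.1739, 0.3609]
orientation: [0.0, 0.692, 0.722, 0.001]
wrist_force: [-0.8, 0.2, 0.4]
finger_gap: 0.0599
t 19.7 tcp [444.7 173.9 360.9] y-yaw 2.47 tilt [0.0013 0.0003] F [-0.8  0.2  0.4] M [-0.02  0.02  0.02] gap 59.9
```

View pics/wrist9.png

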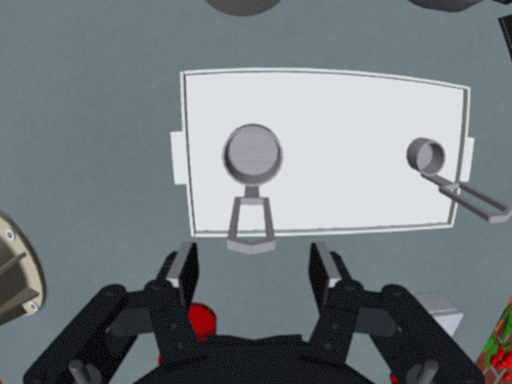

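View pics/s9c.png

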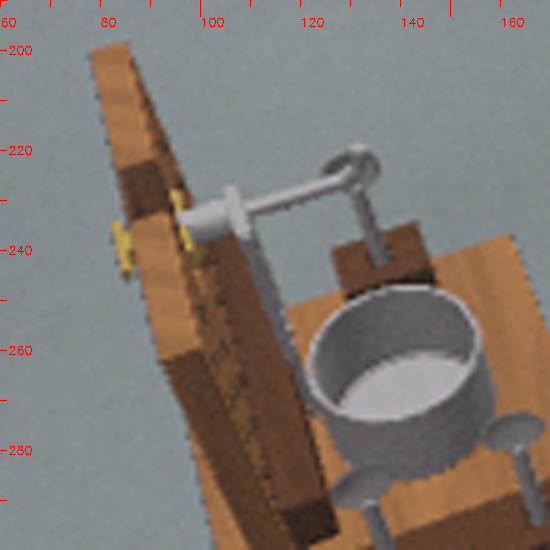

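The large dipper hangs upright with its loop against the collar at (106,232) in the scene view. The medium loop is at about (251,243) in the wrist view.

```bash
python3 - <<'E'
from h import *
crop('pics/wrist9.png',205,190,90,70,8,'pics/w9c.png')
crop('pics/wrist7.png',200,260,110,70,7,'pics/w7d.png')
E
```

```text
(no output)
```

View pics/w9c.png

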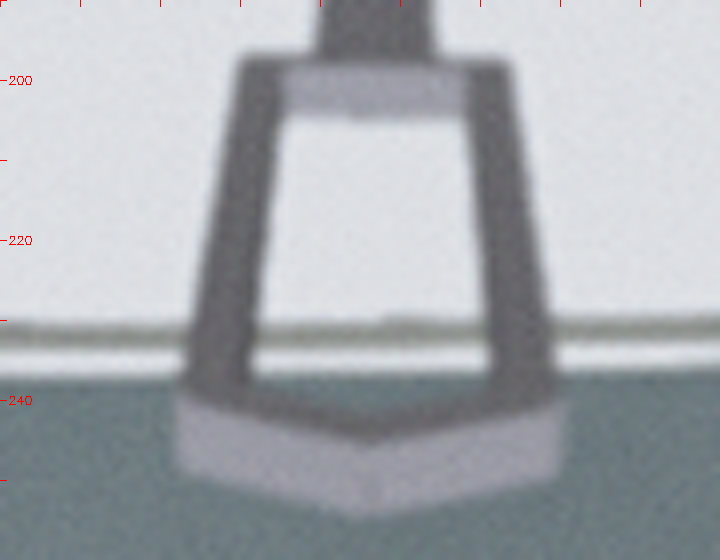

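View pics/w7d.png

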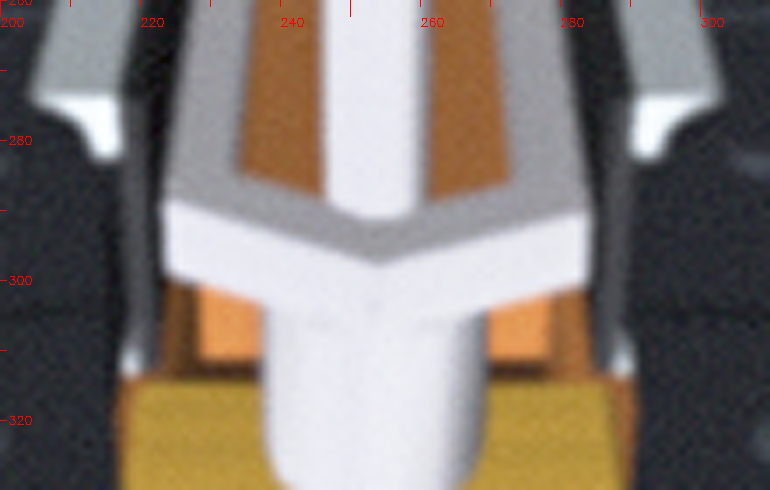

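```bash
python3 - <<'E'
from h import *
c=calibration('wrist')
s,t,Rt=st(False); g=t+Rt@[0,0,.155]
W=(c,np.load('w9E.npy'))
def P(uv,z,W): return onz('wrist',(uv[0]-.44,uv[1]-.44),z,W)
a=P((251,244.8),.174,W);b=P((251.2,254),.174,W);m=(a+b)/2
l=P((227,244.2),.170,W);r=P((275,243.5),.170,W);d=r-l
print('M peak',m*1e3,'thick',np.linalg.norm(a-b)*1e3,'w',np.linalg.norm(d)*1e3,'yaw',np.degrees(np.arctan2(d[1],d[0])),'tool',Rt.T@(m-g)*1e3)
# L in pic 7: camera pose -> tool pose known: cam in tool fixed
Rct=np.array([[0,-.9499,-.3125],[1,0,0],[0,-.3125,.9499]]);pct=np.array([.0805,0,.0312])
def toolpt(uv,zt):  # plane at tool z
    a_=(uv[0]-.44-c['cx'])/c['fx'];b_=(uv[1]-.44-c['cy'])/c['fy'];th=np.hypot(a_,b_);k=np.sin(th)/th
    d=Rct@[a_*k,b_*k,np.cos(th)]; return pct+d*(zt-pct[2])/d[2]
zt=.353-.2163
print('L in tool at hang',[np.round(toolpt(p,zt)*1e3,1) for p in [(253.8,297.5),(253.8,306)]])
print('pad edges: lower front',[np.round(toolpt(p,.172)*1e3,1) for p in [(218,239),(287,239)]], 'pad rear?',[np.round(toolpt(p,z)*1e3,1) for p,z in [((218,313),.14),((218,313),.15)]])
E
```

```text
M peak [443.47848226 169.20678323 174.        ] thick 6.257089882213918 w 29.039112604314173 yaw 3.50580260892569 tool [-4.74987699 -1.73816713 31.84827657]
L in tool at hang [array([ -1.6,   0. , 136.7]), array([ -6.6,   0. , 136.7])]
pad edges: lower front [array([  9.8, -19. , 172. ]), array([  9.8,  17.6, 172. ])] pad rear? [array([-14.1, -17. , 140. ]), array([-22.7, -18.5, 150. ])]
```

```bash
python3 -m crank '[[2.2,-1.7,14,0,0,-0.7,0.7],[0,0,14,0,0,0,0.7],[0,0,12,0,0,0,0.7],[0,0,10,0,0,0,0.7],[0,0,0,0,0,0,0.4],[0,0,0,0,0,0,0.2],[0,0,0,0,0,0,0.2],[0,0,0,0,0,0,0.2]]' 70
python3 - <<'E'
from h import *
st(); cv2.imwrite('pics/wrist10.png',read_camera('wrist'))
crop('pics/wrist10.png',190,230,130,90,6,'pics/w10c.png')
E
```

```text
clock: 20.8
tcp_pos: [0.4426, 0.1764, 0.3102]
orientation: [0.0, 0.687, 0.727, 0.0]
wrist_force: [-0.6, -0.0, -0.2]
finger_gap: 0.0285
t 20.8 tcp [442.6 176.4 310.2] y-yaw 3.26 tilt [0.0005 0.0001] F [-0.6 -0.  -0.2] M [-0.02 -0.03  0.07] gap 28.5
```

View pics/w10c.png

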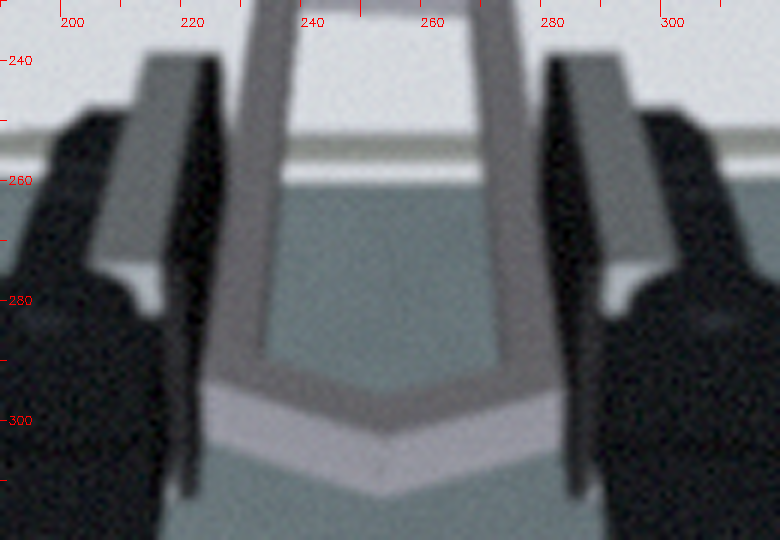

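```bash
python3 -m crank '[[0,0,-8,0,0,0,0.2],[0,0,-20,0,0,2.6,0.2],[0,0,-26,0,0,2.7,0.2],[0,0,-26,0,0,2.7,0.2],[0,0,-15,0,0,2.7,0.2],[-40,16,0,0,0,0,0.2],[-44,17.7,0,0,0,0,0.2],[-44,17.7,0,0,0,0,0.2]]' 70
python3 -m crank '[[-44,17.7,0,0,0,0,0.2],[-44,17.7,0,0,0,0,0.2],[-44,17.7,0,0,0,0,0.2],[-44,17.7,0,0,0,0,0.2],[-36,14.5,0,0,0,0,0.2],[-12.8,5,0,0,0,0,0.2],[0,0,0,0,0,0,0.2],[0,0,0,0,0,0,0.2]]'
python3 - <<'E'
from h import *
st()
W=cal('wrist'); np.save('w11E.npy',W[1])
cv2.imwrite('pics/wrist11.png',read_camera('wrist'))
crop('pics/wrist11.png',190,100,130,220,3,'pics/w11c.png')
E
```

```text
clock: 21.85
tcp_pos: [0.477, 0.0417, 0.4057]
orientation: [0.0, 0.751, 0.66, 0.0]
wrist_force: [1.1, 0.3, -0.6]
finger_gap: 0.0282
clock: 22.85
tcp_pos: [0.537, -0.1907, 0.4051]
orientation: [-0.0, 0.751, 0.66, 0.0]
wrist_force: [0.4, -0.5, -1.1]
finger_gap: 0.0284
t 22.85 tcp [ 537.  -190.7  405.1] y-yaw -7.38 tilt [-0.0004  0.0008] F [ 0.4 -0.5 -1.1] M [ 0.04 -0.01  0.01] gap 28.4
```

View pics/w11c.png

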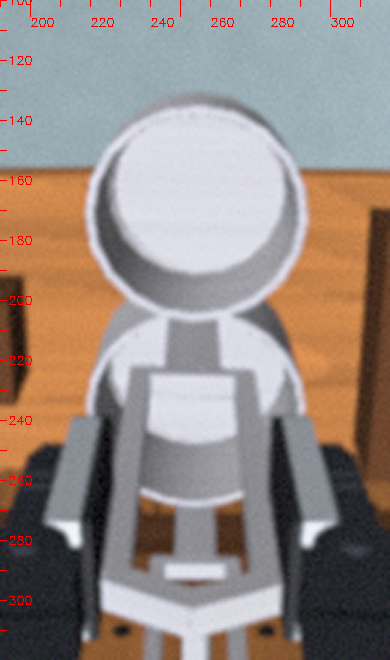

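```bash
python3 -m crank '[[-12,0.6,0,0,0,0,0.2],[-16,0,0,0,0,0,0.2],[-16,0,0,0,0,0,0.2],[-16,0,0,0,0,0,0.2],[-14,0,0,0,0,0,0.2],[-9.9,0,0,0,0,0,0.2],[0,0,0,0,0,0,0.2],[0,0,0,0,0,0,0.2]]'
python3 - <<'E'
from h import *
st()
W=cal('wrist'); np.save('w12E.npy',W[1])
cv2.imwrite('pics/wrist12.png',read_camera('wrist'));cv2.imwrite('pics/scene12.png',read_camera('scene'))
crop('pics/wrist12.png',190,100,130,220,3,'pics/w12c.png')
crop('pics/scene12.png',80,180,110,110,6,'pics/s12c.png')
E
```

```text
clock: 23.9
tcp_pos: [0.527, -0.275, 0.4049]
orientation: [-0.0, 0.751, 0.66, -0.0]
wrist_force: [0.2, -0.7, -0.8]
finger_gap: 0.0283
t 23.9 tcp [ 527.  -275.   404.9] y-yaw -7.44 tilt [-0.0002  0.    ] F [ 0.2 -0.7 -0.8] M [ 0.03  0.02 -0.02] gap 28.3
```

View pics/w12c.png

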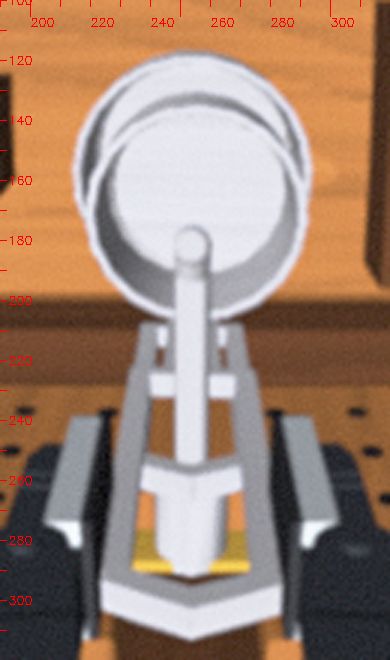

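View pics/s12c.png

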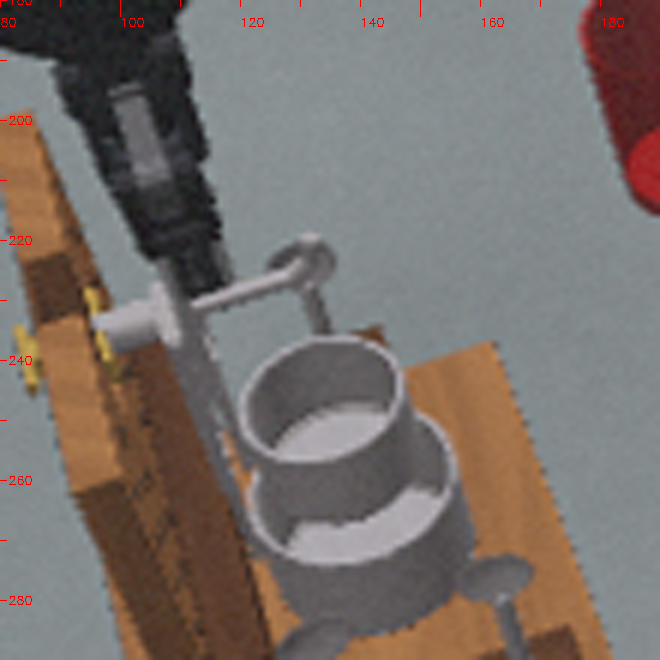

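```bash
python3 - <<'E'
from h import *
crop('pics/wrist12.png',205,105,100,110,7,'pics/w12d.png')
E
```

```text
(no output)
```

View pics/w12d.png

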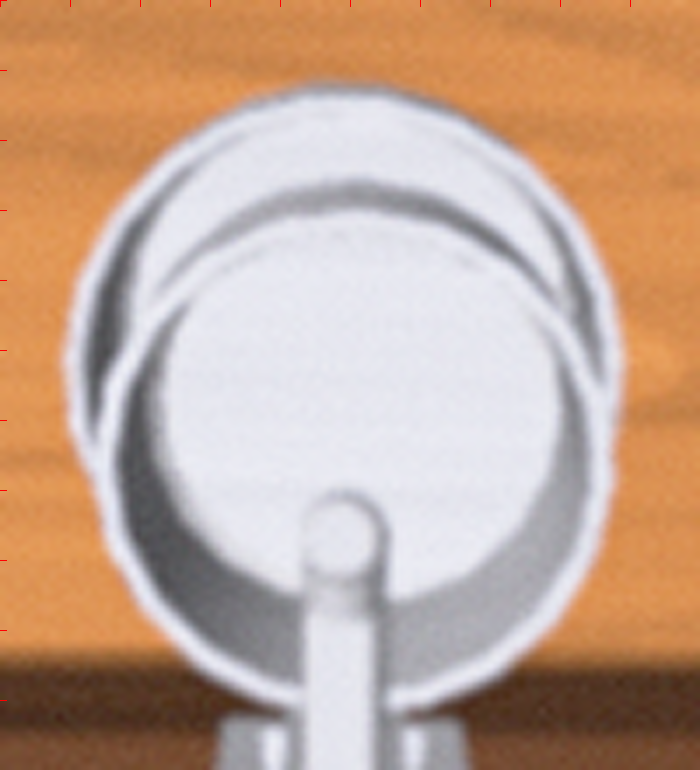

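```bash
python3 - <<'E'
from h import *
c=calibration('wrist');s,t,Rt=st(False);W=(c,np.load('w12E.npy'))
def T(uv,z): return np.round(Rt.T@(onz('wrist',(uv[0]-.43,uv[1]-.43),z,W)-t)*1e3,1)
print('L far rim',T((254.1,117.6),.0905),'-> axis x',T((254.1,117.6),.0905)[0]-39)
a,b=T((255.5,135),.1427),T((255.5,206.4),.1427); print('M far/near',a,b,'mid',(a+b)/2)
print('L sides',T((214.3,157),.0905),T((293.9,157),.0905)); print('M sides',T((219.3,171),.1427),T((292.4,171),.1427))
E
```

```text
L far rim [ 64.    0.  314.5] -> axis x 25.0
M far/near [ 53.4   1.1 262.3] [ -5.7   1.2 262.3] mid [ 23.85   1.15 262.3 ]
L sides [ 26.  -38.7 314.5] [ 26.1  38.8 314.5]
M sides [ 24.5 -27.9 262.3] [ 24.6  30.8 262.3]
```

Cup axes agree to within about 1.5 mm in the tool frame (25–26 against 24 along the hook, 0 against 1.2 sideways), so I'll shift 1 mm and lower into the nest to just above contact.

```bash
python3 -m crank '[[1,-0.5,6,0,0,0,0.2],[0,0,8,0,0,0,0.2],[0,0,8,0,0,0,0.2],[0,0,8,0,0,0,0.2],[0,0,8,0,0,0,0.2],[0,0,6,0,0,0,0.2],[0,0,3.5,0,0,0,0.2],[0,0,1,0,0,0,0.2]]'
```

```text
clock: 25.0
tcp_pos: [0.5267, -0.2741, 0.3563]
orientation: [-0.0, 0.752, 0.66, 0.0]
wrist_force: [0.5, 0.0, -1.9]
finger_gap: 0.0286
```

```bash
python3 -m crank '[[0,0,0.4,0,0,0,0.2],[0,0,0.4,0,0,0,0.2],[0,0,0.4,0,0,0,0.2],[0,0,0.4,0,0,0,0.2],[0,0,0.2,0,0,0,0.2],[0,0,0,0,0,0,0.2],[0,0,0,0,0,0,0.2],[0,0,0,0,0,0,0.2]]'
```

```text
clock: 26.0
tcp_pos: [0.5267, -0.274, 0.3547]
orientation: [-0.0, 0.751, 0.66, 0.0]
wrist_force: [0.4, 0.1, -0.5]
finger_gap: 0.0281
```

```bash
python3 -m crank '[[0,0,0.4,0,0,0,0.2],[0,0,0.4,0,0,0,0.2],[0,0,0.4,0,0,0,0.2],[0,0,0.4,0,0,0,0.2],[0,0,0.3,0,0,0,0.2],[0,0,0.2,0,0,0,0.2],[0,0,0,0,0,0,0.2],[0,0,0,0,0,0,0.2]]'
```

```text
clock: 27.0
tcp_pos: [0.5268, -0.2741, 0.3528]
orientation: [0.0, 0.752, 0.66, 0.0]
wrist_force: [-0.2, 1.3, 1.8]
finger_gap: 0.0283
```

```bash
python3 -m crank '[[0,0,0.3,0,0,0,0.2],[0,0,0,0,0,0,0.2],[0,0,0,0,0,0,0.2],[0,0,0,0,0,0,0.2],[0,0,0,0,0,0,0.2],[0,0,0,0,0,0,0.2],[0,0,0,0,0,0,0.2],[0,0,0,0,0,0,0.2]]'
python3 - <<'E'
from h import *
st()
W=cal('wrist'); np.save('w13E.npy',W[1])
cv2.imwrite('pics/wrist13.png',read_camera('wrist'));cv2.imwrite('pics/scene13.png',read_camera('scene'))
crop('pics/wrist13.png',190,120,130,210,3,'pics/w13c.png')
crop('pics/scene13.png',80,200,90,100,6,'pics/s13c.png')
E
```

```text
clock: 28.0
tcp_pos: [0.5268, -0.2741, 0.3524]
orientation: [0.0, 0.751, 0.66, 0.0]
wrist_force: [0.8, 0.1, 3.5]
finger_gap: 0.0283
t 28.0 tcp [ 526.8 -274.1  352.4] y-yaw -7.44 tilt [ 0.0004 -0.0001] F [0.8 0.1 3.5] M [-0.03 -0.09  0.04] gap 28.3
```

View pics/w13c.png

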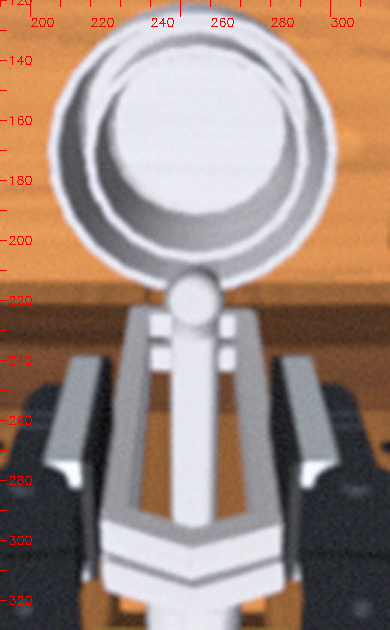

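View pics/s13c.png

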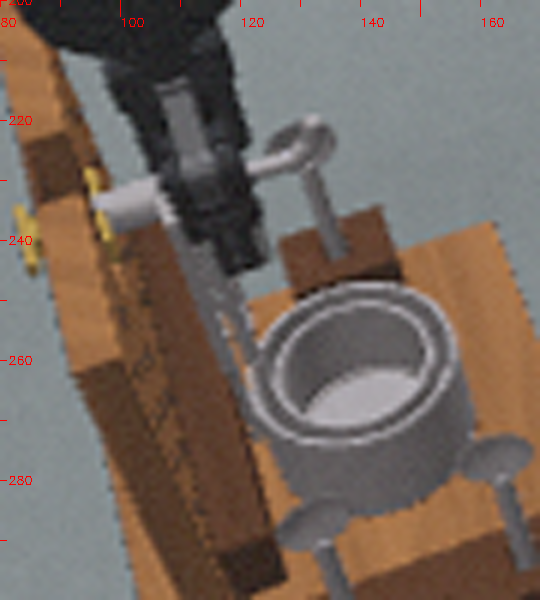

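```bash
python3 - <<'E'
from h import *
crop('pics/wrist13.png',205,270,100,65,8,'pics/w13d.png')
E
```

```text
(no output)
```

View pics/w13d.png

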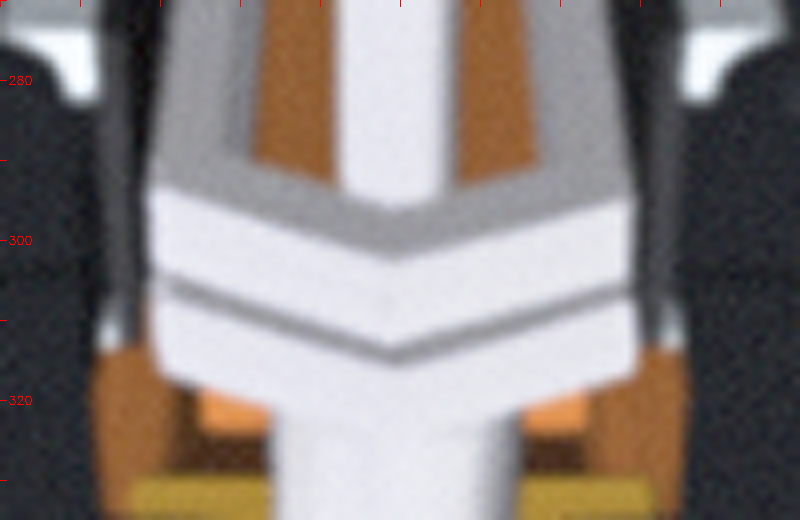

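Medium is nested; the loops' top faces are separated by a 2 px (≈1 mm) line, so mid-planes are ≈7 mm apart. The hook bears it. Releasing.

```bash
python3 -m crank '[[0,0,-0.2,0,0,0,0.2],[0,0,0,0,0,0,0.2],[0,0,0,0,0,0,0.35],[0,0,0,0,0,0,0.37],[0,0,0,0,0,0,0.42],[0,0,0,0,0,0,0.5],[0,0,0,0,0,0,0.55],[0,0,0,0,0,0,0.55]]'
python3 - <<'E'
from h import *
st()
W=cal('wrist'); np.save('w14E.npy',W[1])
cv2.imwrite('pics/wrist14.png',read_camera('wrist'))
crop('pics/wrist14.png',190,120,130,210,3,'pics/w14c.png')
E
```

```text
clock: 29.1
tcp_pos: [0.5266, -0.274, 0.3524]
orientation: [-0.0, 0.752, 0.66, 0.0]
wrist_force: [-0.2, -0.6, 0.3]
finger_gap: 0.0469
t 29.1 tcp [ 526.6 -274.   352.4] y-yaw -7.44 tilt [-0.0001  0.0002] F [-0.2 -0.6  0.3] M [ 0.   -0.02 -0.01] gap 46.9
```

View pics/w14c.png

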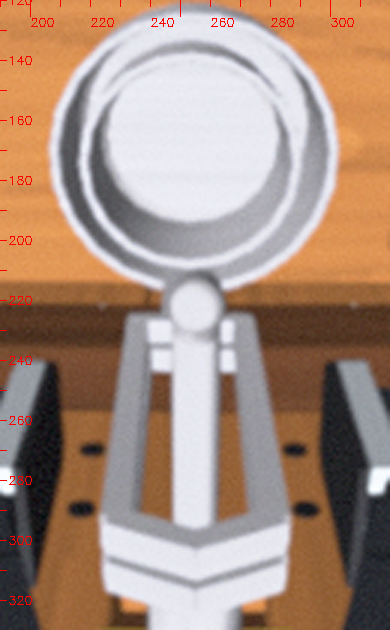

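```bash
python3 -m crank '[[0,0,-15,0,0,0,0.6],[0,0,-25,0,0,0,0.65],[0,0,-25,0,0,0,0.7],[55,7,0,0,0,0,0.7],[55,7,0,0,0,0,0.7],[55,7,0,0,0,0,0.7],[55,7,0,0,0,0,0.7],[55,7,0,0,0,0,0.7]]'
python3 -m crank '[[55,7,0,0,0,0,0.7],[55,7,0,0,0,0,0.7],[55,7,10,0,0,0,0.7],[41,4,20,0,0,-6,0.7],[0,0,18,0,0,-6,0.7],[0,0,14,0,0,-6,0.7],[0,0,4,0,0,-4.4,0.7],[0,0,0,0,0,0,0.7]]'
python3 - <<'E'
from h import *
st(); W=cal('wrist'); np.save('w15E.npy',W[1])
cv2.imwrite('pics/wrist15.png',read_camera('wrist'))
cv2.imwrite('pics/scene15.png',read_camera('scene'))
st()
crop('pics/scene15.png',60,190,110,110,5,'pics/s15c.png')
crop('pics/wrist15.png',180,180,140,90,5,'pics/w15c.png')
E
```

```text
clock: 30.15
tcp_pos: [0.5973, -0.0042, 0.419]
orientation: [0.001, 0.752, 0.66, 0.001]
wrist_force: [0.5, -0.2, 0.6]
finger_gap: 0.0602
clock: 31.15
tcp_pos: [0.6485, 0.1952, 0.352]
orientation: [0.0, 0.609, 0.793, 0.0]
wrist_force: [-0.6, -0.2, -0.6]
finger_gap: 0.0595
t 31.15 tcp [648.5 195.2 352. ] y-yaw 14.92 tilt [0.0001 0.0001] F [-0.6 -0.2 -0.6] M [-0.04 -0.07 -0.01] gap 59.5
t 31.25 tcp [648.7 195.2 352.5] y-yaw 14.88 tilt [0.0013 0.0003] F [ 0.3 -0.1  0.5] M [-0.01 -0.    0.01] gap 59.7
```

View pics/w15c.png

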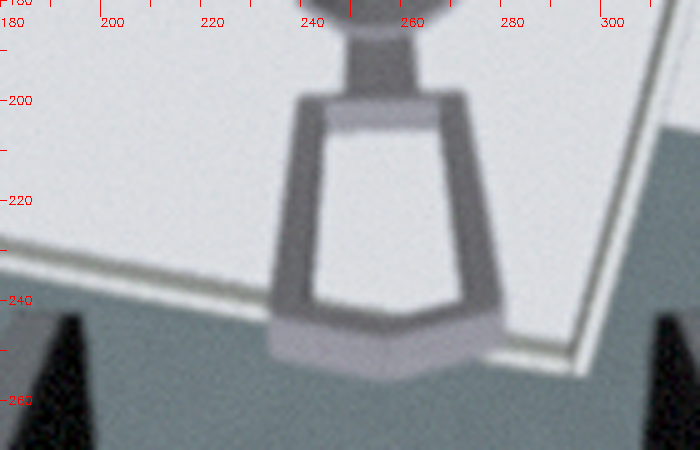

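View pics/s15c.png

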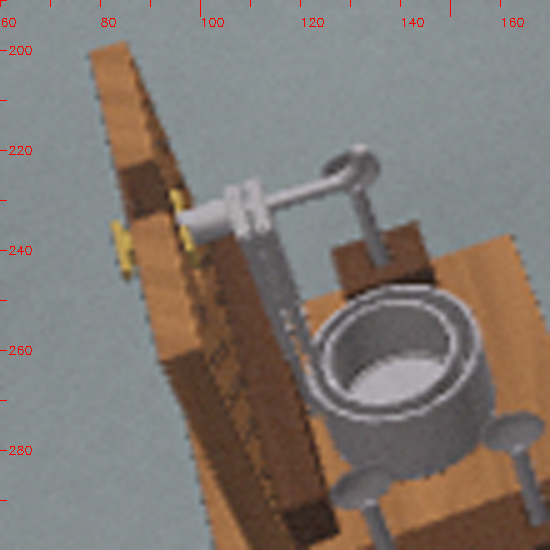

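The medium and large dippers hang nested with loops side by side at (106–112,232). Small loop: peak near (257,244–256), ends at (233,246) and (280,243).

```bash
python3 - <<'E'
from h import *
c=calibration('wrist')
s,t,Rt=st(False); g=t+Rt@[0,0,.155]
W=(c,np.load('w15E.npy'))
def P(uv,z,W): return onz('wrist',(uv[0]-.4,uv[1]-.4),z,W)
a=P((256.5,246),.164,W);b=P((256.5,256.2),.164,W);m=(a+b)/2
l=P((233.5,247),.160,W);r=P((280,244.3),.160,W);d=r-l
print('S peak',m*1e3,'thick',np.linalg.norm(a-b)*1e3,'w',np.linalg.norm(d)*1e3,'yaw',np.degrees(np.arctan2(d[1],d[0])),'tool',Rt.T@(m-g)*1e3)
E
```

```text
S peak [651.68394361 189.41476267 164.        ] thick 7.031951612041904 w 28.452549417194394 yaw 18.67702829684862 tool [-6.31699982  1.18950041 33.53039517]
```

```bash
python3 -m crank '[[0.8,1.2,14,0,0,-2,0.7],[0,0,14,0,0,0,0.7],[0,0,13,0,0,0,0.7],[0,0,11,0,0,0,0.7],[0,0,0,0,0,0,0.4],[0,0,0,0,0,0,0.2],[0,0,0,0,0,0,0.2],[0,0,0,0,0,0,0.2]]' 70
python3 - <<'E'
from h import *
st(); cv2.imwrite('pics/wrist16.png',read_camera('wrist'))
crop('pics/wrist16.png',190,200,130,120,5,'pics/w16c.png')
E
```

```text
clock: 32.25
tcp_pos: [0.6495, 0.1962, 0.3]
orientation: [0.0, 0.595, 0.804, 0.0]
wrist_force: [0.3, 0.6, 0.0]
finger_gap: 0.0285
t 32.25 tcp [649.5 196.2 300. ] y-yaw 16.96 tilt [0.0007 0.0002] F [0.3 0.6 0. ] M [-0.07  0.02  0.02] gap 28.5
```

View pics/w16c.png

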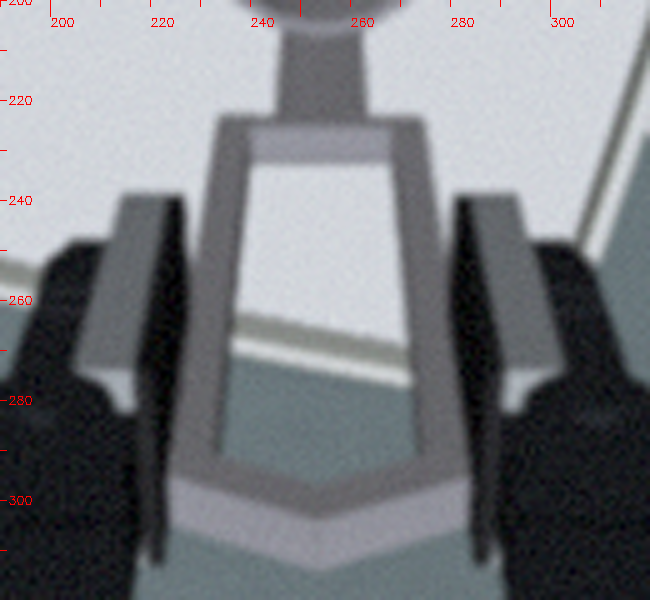

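```bash
python3 -m crank '[[0,0,-8,0,0,0,0.2],[0,0,-24,0,0,6,0.2],[0,0,-30,0,0,6.2,0.2],[0,0,-26.5,0,0,6.2,0.2],[0,0,-10,0,0,6,0.2],[-40,-6.2,0,0,0,0,0.2],[-46,-7.1,0,0,0,0,0.2],[-46,-7.1,0,0,0,0,0.2]]' 70
python3 -m crank '[[-46,-7.1,0,0,0,0,0.2],[-46,-7.1,0,0,0,0,0.2],[-46,-7.1,0,0,0,0,0.2],[-46,-7.1,0,0,0,0,0.2],[-40,-6.2,0,0,0,0,0.2],[-26,-4,0,0,0,0,0.2],[-10.7,-1.9,0,0,0,0,0.2],[0,0,0,0,0,0,0.2]]'
python3 - <<'E'
from h import *
st()
cv2.imwrite('pics/wrist17.png',read_camera('wrist'))
crop('pics/wrist17.png',190,120,130,210,3,'pics/w17c.png')
E
```

```text
clock: 33.3
tcp_pos: [0.6116, 0.067, 0.3988]
orientation: [0.0, 0.751, 0.66, 0.0]
wrist_force: [0.9, -0.3, -1.0]
finger_gap: 0.0287
clock: 34.3
tcp_pos: [0.5381, -0.1855, 0.3983]
orientation: [0.0, 0.752, 0.659, 0.0]
wrist_force: [-0.6, -0.3, -0.6]
finger_gap: 0.0283
t 34.3 tcp [ 538.1 -185.5  398.3] y-yaw -7.5 tilt [0.0005 0.0002] F [-0.6 -0.3 -0.6] M [ 0.06 -0.02  0.  ] gap 28.3
```

View pics/w17c.png

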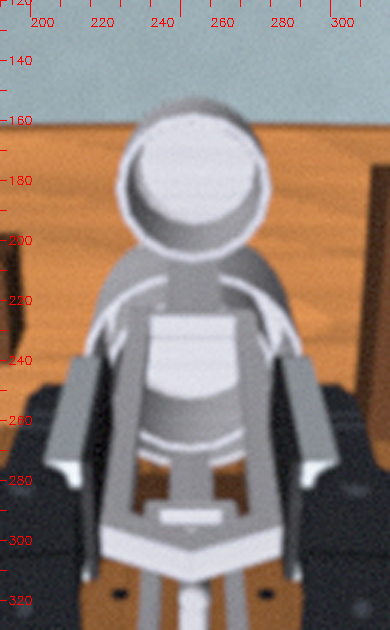

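```bash
python3 -m crank '[[-12,0.3,0,0,0,0,0.2],[-16,0,0,0,0,0,0.2],[-16,0,0,0,0,0,0.2],[-16,0,0,0,0,0,0.2],[-12,0,0,0,0,0,0.2],[-7.5,0,0,0,0,0,0.2],[0,0,0,0,0,0,0.2],[0,0,0,0,0,0,0.2]]'
python3 - <<'E'
from h import *
st()
W=cal('wrist'); np.save('w18E.npy',W[1])
cv2.imwrite('pics/wrist18.png',read_camera('wrist'))
crop('pics/wrist18.png',195,110,120,220,3,'pics/w18c.png')
crop('pics/wrist18.png',205,105,100,110,7,'pics/w18d.png')
E
```

```text
clock: 35.35
tcp_pos: [0.5282, -0.2639, 0.398]
orientation: [-0.0, 0.751, 0.66, 0.0]
wrist_force: [0.4, 0.3, 0.4]
finger_gap: 0.0284
t 35.35 tcp [ 528.2 -263.9  398. ] y-yaw -7.43 tilt [-0.      0.0004] F [0.4 0.3 0.4] M [-0.   -0.03 -0.01] gap 28.4
```

View pics/w18c.png

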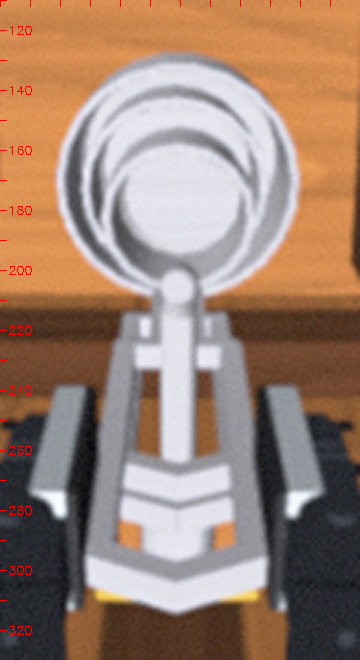

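View pics/w18d.png

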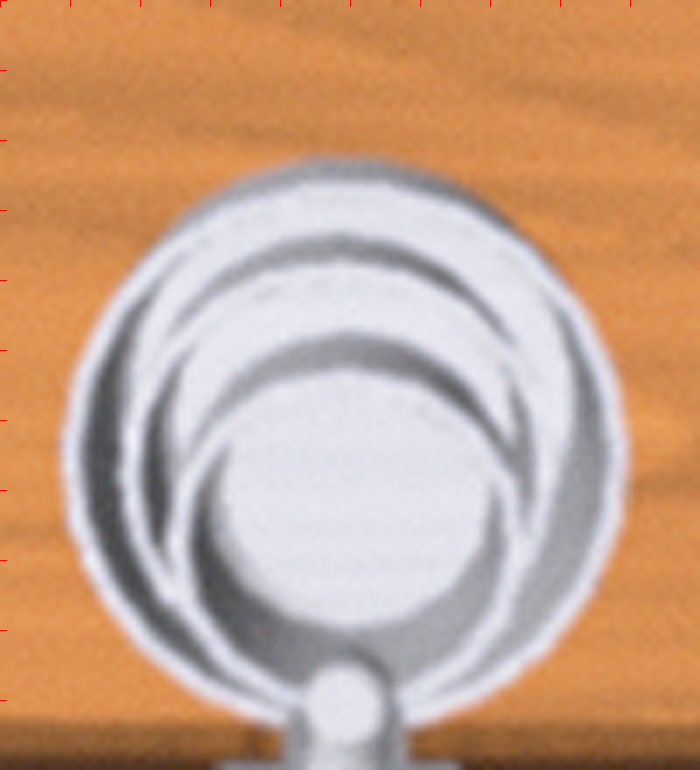

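```bash
python3 - <<'E'
from h import *
c=calibration('wrist');s,t,Rt=st(False);W=(c,np.load('w18E.npy'))
def T(uv,z): return np.round(Rt.T@(onz('wrist',(uv[0]-.43,uv[1]-.43),z,W)-t)*1e3,1)
for nm,top,l,r,z,rad in [('L',(254,131),(214,170),(294.5,170),.0905,39),('M',(252.6,141.6),(222.4,171),(282.9,171),.0905,30),('S',(254.5,157.7),(229,180),(280,180),.136,21)]:
    a=T(top,z);print(nm,'axis x',a[0]-rad,'sides y',T(l,z)[1],T(r,z)[1],'mid',(T(l,z)[1]+T(r,z)[1])/2)
E
```

```text
L axis x 13.100000000000001 sides y -38.4 38.8 mid 0.1999999999999993
M axis x 12.100000000000001 sides y -30.3 27.7 mid -1.3000000000000007
S axis x 14.5 sides y -20.2 20.9 mid 0.34999999999999964
```

```bash
python3 -m crank '[[-2.2,-0.8,4,0,0,0,0.2],[0,0,7,0,0,0,0.2],[0,0,7,0,0,0,0.2],[0,0,7,0,0,0,0.2],[0,0,7,0,0,0,0.2],[0,0,5,0,0,0,0.2],[0,0,4,0,0,0,0.2],[0,0,1.5,0,0,0,0.2]]'
```

```text
clock: 36.4
tcp_pos: [0.5271, -0.2662, 0.3552]
orientation: [-0.0, 0.752, 0.66, 0.0]
wrist_force: [0.7, -0.1, 0.1]
finger_gap: 0.0285
```

```bash
python3 -m crank '[[0,0,0.4,0,0,0,0.2],[0,0,0.4,0,0,0,0.2],[0,0,0.4,0,0,0,0.2],[0,0,0.4,0,0,0,0.2],[0,0,0.2,0,0,0,0.2],[0,0,0,0,0,0,0.2],[0,0,0,0,0,0,0.2],[0,0,0,0,0,0,0.2]]'
```

```text
clock: 37.4
tcp_pos: [0.5271, -0.2662, 0.3537]
orientation: [-0.0, 0.752, 0.66, 0.0]
wrist_force: [-0.8, 0.6, -0.8]
finger_gap: 0.0284
```

```bash
python3 -m crank '[[0,0,0.4,0,0,0,0.2],[0,0,0.4,0,0,0,0.2],[0,0,0.4,0,0,0,0.2],[0,0,0.4,0,0,0,0.2],[0,0,0.2,0,0,0,0.2],[0,0,0,0,0,0,0.2],[0,0,0,0,0,0,0.2],[0,0,0,0,0,0,0.2]]'
python3 - <<'E'
from h import *
st()
W=cal('wrist'); np.save('w19E.npy',W[1])
cv2.imwrite('pics/wrist19.png',read_camera('wrist'))
crop('pics/wrist19.png',205,120,100,215,3,'pics/w19c.png')
crop('pics/wrist19.png',205,270,100,65,8,'pics/w19d.png')
E
```

```text
clock: 38.4
tcp_pos: [0.5272, -0.2663, 0.352]
orientation: [0.0, 0.751, 0.66, 0.0]
wrist_force: [0.2, 0.1, 1.7]
finger_gap: 0.0283
t 38.4 tcp [ 527.2 -266.3  352. ] y-yaw -7.44 tilt [ 0.0004 -0.0001] F [0.2 0.1 1.7] M [ 0.02 -0.06 -0.04] gap 28.3
```

View pics/w19c.png

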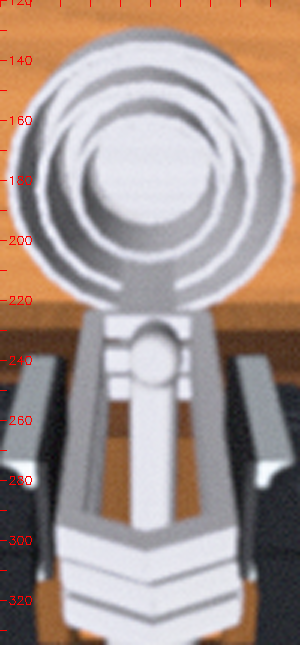

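View pics/w19d.png

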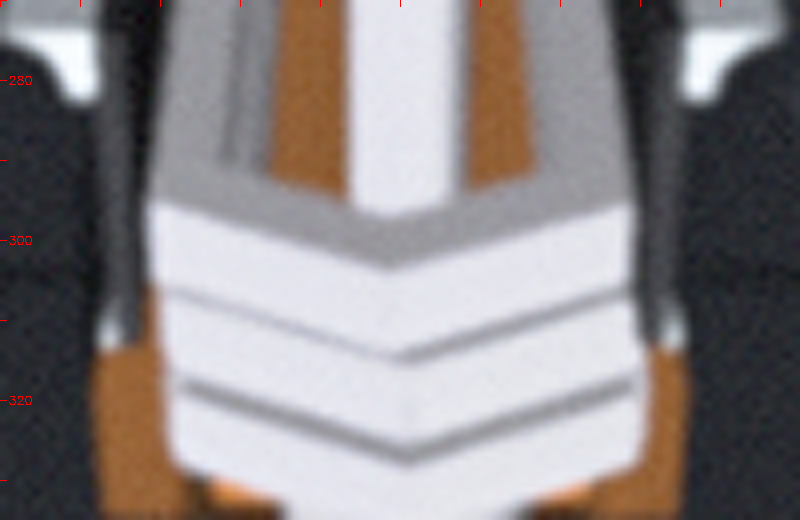

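Small is down on the hook, its loop ~0.7 mm in front of the medium's, cup nested. I'll make the bearing certain, then release.

```bash
python3 -m crank '[[0,0.5,0.2,0,0,0,0.2],[0,0.5,0.2,0,0,0,0.2],[0,0,0,0,0,0,0.2],[0,0,0,0,0,0,0.2],[0,0,0,0,0,0,0.2],[0,0,0,0,0,0,0.2],[0,0,0,0,0,0,0.2],[0,0,0,0,0,0,0.2]]'
```

```text
clock: 39.45
tcp_pos: [0.5281, -0.2664, 0.3515]
orientation: [0.0, 0.751, 0.66, 0.0]
wrist_force: [-0.2, -1.3, 2.6]
finger_gap: 0.0282
```

```bash
python3 -m crank '[[0,0,-0.2,0,0,0,0.2],[0,0,0,0,0,0,0.2],[0,0,0,0,0,0,0.35],[0,0,0,0,0,0,0.37],[0,0,0,0,0,0,0.42],[0,0,0,0,0,0,0.5],[0,0,0,0,0,0,0.55],[0,0,0,0,0,0,0.55]]'
python3 - <<'E'
from h import *
st()
W=cal('wrist'); np.save('w20E.npy',W[1])
cv2.imwrite('pics/wrist20.png',read_camera('wrist'))
crop('pics/wrist20.png',190,120,130,215,3,'pics/w20c.png')
E
```

```text
clock: 40.45
tcp_pos: [0.5281, -0.2663, 0.3516]
orientation: [-0.0, 0.751, 0.66, 0.0]
wrist_force: [-0.0, 0.6, 0.2]
finger_gap: 0.0475
t 40.45 tcp [ 528.1 -266.3  351.6] y-yaw -7.44 tilt [-0.      0.0002] F [-0.   0.6  0.2] M [ 0.04  0.02 -0.03] gap 47.5
```

View pics/w20c.png

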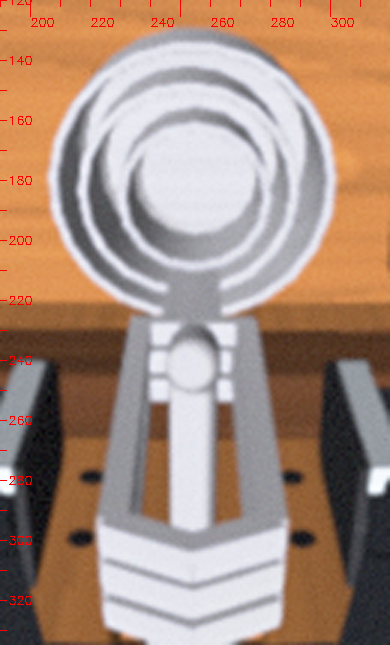

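```bash
python3 -m crank '[[0,0,-10,0,0,0,0.6],[0,0,-25,0,0,0,0.65],[0,0,-30,0,0,0,0.7],[20,0,-15,0,0,0,0.7],[45,0,0,0,0,0,0.7],[50,0,0,0,0,0,0.7],[40,0,0,0,0,0,0.7],[0,0,0,0,0,0,0.7]]'
python3 - <<'E'
from h import *
st()
for n in('scene','top','wrist'): cv2.imwrite(f'pics/{n}21.png',read_camera(n))
crop('pics/scene21.png',60,190,110,110,5,'pics/s21c.png')
crop('pics/top21.png',340,150,125,110,5,'pics/t21c.png')
E
```

```text
clock: 41.5
tcp_pos: [0.548, -0.109, 0.432]
orientation: [-0.0, 0.75, 0.662, 0.0]
wrist_force: [0.0, 0.3, -0.3]
finger_gap: 0.0598
t 41.5 tcp [ 548. -109.  432.] y-yaw -7.16 tilt [-0.0001  0.0009] F [ 0.   0.3 -0.3] M [-0.01 -0.02 -0.02] gap 59.8
```

View pics/s21c.png

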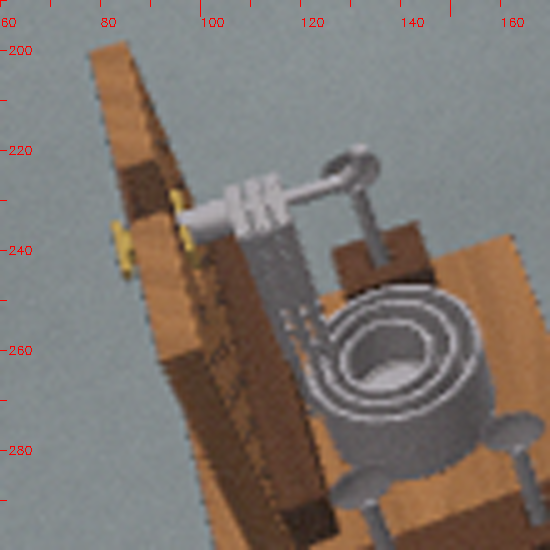

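View pics/t21c.png

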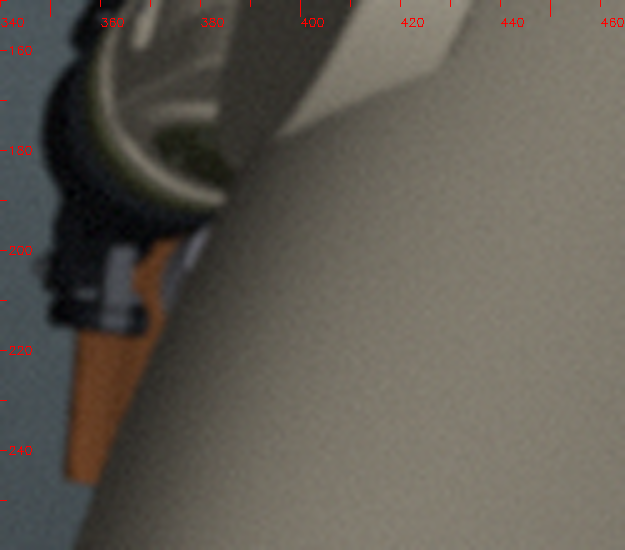

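View pics/scene21.png

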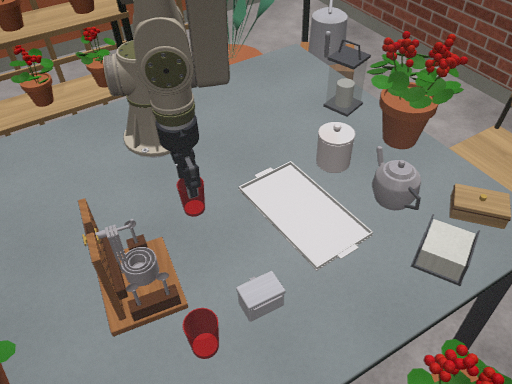

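All three hang nested and upright. The large loop sits at the collar (105,232), as it did right after hanging; the bystanders look unmoved, and the gripper is well away. Handing in.

```bash
python3 -c "
from workcell import *
print(hand_in())"
```

```text
the job is handed in; nothing more can be done
None
```

All three dippers hang nested on the hook: large first, then medium, then small. I handed the job in at about 41.7 s of the 72 s allowed; the hand-in gives no verdict.

- **Bearing on the hook:** I lowered each dipper in 0.2–0.4 mm rows until the wrist force turned upward, and only then let go. The readings before release were about 6–8 N for the large, 3.5 N for the medium and 2.6 N for the small. The felt contact puts the hook's bar at about 206 mm.
- **Large loop:** I slid it back until it stopped against the collar, at 9.4 N side force. At the end the scene picture shows it in the same place. A reckoning from tool positions puts it up to about 2 mm short of the collar, within the 6 mm allowed.
- **Nesting:** the last wrist pictures put the loops about 7 mm apart, with the three cups upright inside one another.
- **Surroundings:** the glasses, tin, canister, teapot and spoons look unmoved in the scene picture, and the gripper is clear of the stand.
- **Check that disagreed:** the fixed scene and top cameras differed by up to 9 mm in x on the stand's base corners. I relied on the wrist camera and on touch instead.
- **Check not made:** at the end the arm blocked the top camera's view of the stand, so that view confirms nothing.

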